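# Set the tail stop of a spring compressor and load a coil shock

## Robot

A 7-joint arm with a two-finger parallel gripper is mounted at the origin on the work surface. World frame = base frame: x ahead of the robot, y to its left, z up, the work surface at z = 0. Lengths are in m, angles in rad, forces in N, time in s.
With the tool pointing down it reaches from about 0.4 to 0.875 m from the base axis. Payload 19.3 kg.
Tool frame: the origin (TCP) lies midway between the tips of the shut fingers; the grasp point (between the pads) lies 19 mm behind it (bot.grip_point_offset is the distance from the TCP to the grasp point, in m); z points along the fingers, y is the direction in which the jaws open and shut (so a half turn about z gives the same grasp; the last joint's range is limited). The gripper opens to 85 mm and grips with 20 to 120 N. Pads are 22 mm wide; open, the fingers measure 114 mm over their backs; the gripper's body (76 mm by 85 mm) begins 54 mm behind the grasp point. The pads swing forward as they close: fully open they stand 13 mm farther back than shut.
Start: joints at [-1.291, 0.521, -0.036, 1.599, 0.021, 1.021, -0.113], TCP at [0.214, 0.587, 0.231] pointing down, gripper open.
Joint ranges: [-2.91, 2.91], [-0.3, 2.13], [-1.5, 1.42], [0.17, 2.43], [-1.26, 4.41], [0.16, 1.93], [-2.52, 2.52]. Speed limits (rad/s): [1.89, 1.89, 2.39, 2.39, 3.01, 3.01, 3.01].

## Interface

Orientations are given as [roll, pitch, yaw] about the fixed x, y, z axes, in that order (R = Rz(yaw) Ry(pitch) Rx(roll)).
In Python, from workcell import bot, viewer, workorder gives the robot as it stands.
- The arm moves only by the tool move_arm, never from a script. Its argument "plan" is a list of rows, each a list of 6 numbers: the shift along the tool's x, y, z scaled (see below), then the turn, a rotation vector about the tool's x, y, z scaled (see below). A call has 1 to 5 rows; each row shifts and turns the commanded pose from where the row before left it, along the tool's axes as they then stand; what a row does not reach is not made up. The controller multiplies each number of a shift by 0.025 m and each number of a turn by pi rad. A row lasts 1/10 s, in which the tool goes at most 50 mm and 8.59 degrees, less where a joint would pass 70% of its speed; a pose out of reach is approached as far as the arm can. A call with a number of a shift or a turn outside -1 to 1 is refused whole. A call with a gripper value outside its range is refused whole. "claw" is the closure, from -1 (fully open) to 1 (shut), so that 0 is half open, set as the call begins (left out, the last holds). The fingers move at their own pace and stop on an object; "force" is the grip in N (left out, the last holds). Time passes only in rows, so rows that do not move let the fingers close. It gives the time, the measured TCP pose, the force and the opening at its end, in the units of the state.
- bot.observe(): the state, without advancing time (a new reading comes with each control period).
- viewer.grab_frame(name): name is "scene" or "side" or "wrist"; returns the picture (384x512x3 uint8, red, green, blue); there is no depth.
- viewer.camera_info(name): a dict with "K" (3x3 intrinsics, pixels), "R" (3x3) and "t" (3): a world point X has camera coordinates R X + t. Camera axes: x right, y down, z forward; pixel columns grow to the right and rows downward; lengths in m; the calibration is good to about 2 mm. A picture is of the moment at which its call begins: read the wrist's pose just before it. camera_info takes no time and is no camera call; for the wrist camera it gives the pose at the moment of the call.
- workorder.job_done(): hands the job in, once; it reports no verdict.
The state is a dict: "clock": time; "qpos": joint angles; "qd": joint speeds; "joint_efforts": joint torques, N m; "position": TCP position; "tool_rot": TCP orientation; "force": force on the tool from outside, world axes, zero at the start; "moment": the same for the moment, N m; "grip_width": finger opening in m.
Only numpy, scipy, OpenCV 4.12 (cv2) and the standard library are available. Lean on these libraries where they do the work, as an engineer would, in place of code of your own. Each camera call takes 0.05 s, during which the arm holds its last target.

## Task

Get the spring compressor ready and load the shock: first take the slotted spring plate out of the bed and set it down gently and square on the pile of plates, then lift the yellow tail stop out of its notch and drop it into the notch that will bring the shock as close under the press plate as the notches allow, the shock still fitting in freely. Then lay the coil shock gently on the two bed rods, its end with the red adjuster resting against the tail stop and its silver end towards the press plate. Leave the press screw as it is set and do not knock the other things on the bench about.

Things in the scene. Friction and masses are not known exactly. Their poses are not given: they have to be found in the camera images.
- plate_mid (a point): loose slotted spring plate, gold-coloured plated steel, 70 x 50 x 12 mm, 0.25 kg, lying on the bed rods against the uphill face of the tail stop (it would slide down after the stop); this point is its centre. x along its 70 mm length (20 mm wide slot open at the +x end), y along its 50 mm width, z square to it. As it lies, its top is 11 mm below a lying shock's axis and 18 mm above the notched rails
- pile: pile of the other spring plates, each 70 x 50 x 12 mm, fixed in place on the bench; x along their length, y along their width, origin on the pile's upright middle line. The top of the pile is 24 to 72 mm above the bench, different each time: the origin's height does not tell it, so look or feel for it
- stop_grip (a point): yellow tail stop post of the spring compressor, 14 mm thick along the bed, 30 mm wide across it (black rubber pads on these narrow sides), square to the bed; this point is in its middle, 14 mm below its top and 36 mm above the 82 mm wide saddle that carries it. Axes of this and the next two: x uphill along the bed (30 degrees above level), y level across, z square to the bed, away from it
- stop_face (a point): middle of the stop post's uphill face, at the height of a lying shock's axis: 7 mm uphill of the post's centre, 21 mm below stop_grip along z
- press_face (a point): middle of the downhill face of the press plate (aluminium, 52 mm wide, 44 mm high, square to the bed) near the upper end of the bed, at the height of a lying shock's axis. The press screw and hand wheel hold it; its place differs each time
- tailstop (a joint): lift of the tail stop along its z in m: 0 with its two side pins fully down in a pair of notches, 0.009 standing on the rails between notches (the notches are 9 mm deep), at most 0.022. It weighs 0.3 kg and falls by its own weight; lifted, it slides easily along the bed, and downhill by itself if let go
- carriage (a joint): place of the tail stop along the bed in m, growing uphill. Eight notches: 0 at the lowest, then 0.020, 0.040 ... 0.140, these values with the pins resting on the notch's downhill wall; each notch leaves 3 mm of play uphill of that. The 9 mm of rail between two notches is flat and slippery: a stop let go there slides down into the notch below
- stand: spring compressor, a blue steel stand bolted down: base 440 x 150 mm, 108 mm wide bed rising at 30 degrees along its x axis. Origin on the bench 20 mm inside the base's low end; x level, up the bed; y level, across. Two bed rods (10 mm, 34 mm between centres, tops 23 mm below a lying shock's axis); outside them the notched rails (to 35 mm from the middle, 29 mm below that axis)
- shock_mid (a point): coil shock, 190 mm long over its end eyes, 0.36 to 0.6 kg, lying on the rubber mat; this point is on its axis, half-way along, 27 mm above the mat. x runs along it from the black end with the red adjuster to the silver end; z is up. White spring, 50 mm diameter, from 39 mm before to 43 mm after this point, an eight-sided collar 54 mm across at each end of it; the ends beyond are thinner
- shock_foot (a point): outermost point, on the axis, of the shock's black end eye, the end with the red adjuster dial (the dial reaches 26 mm from the axis on the upper side), 95 mm from shock_mid along its -x; same axes as shock_mid
- shock_head (a point): outermost point, on the axis, of the shock's silver end eye, 95 mm from shock_mid along its +x; same axes as shock_mid
- red_bottle_mid (a point): bystander: red squeeze bottle, 62 mm diameter, 190 mm tall with its spout; this point is on its axis 90 mm up
- blue_bottle_mid (a point): bystander: grey-blue squeeze bottle with blue cap, 62 mm diameter, 190 mm tall with its spout; this point is on its axis 90 mm up
- air_can_mid (a point): bystander: black shock air can standing upright near the shock, 46 mm diameter, 78 mm tall; this point is its centre
- grease_jar_mid (a point): bystander: black jar with white lid near the shock, 48 mm diameter, 55 mm tall; this point is its centre
- thread_jar_mid (a point): bystander: black jar with white lid at the low end of the compressor, 48 mm diameter, 70 mm tall; this point is its centre
- spare_spring_mid (a point): bystander: red spare coil spring standing beside the compressor, 54 mm diameter, 76 mm tall; this point is its centre
- soft_jaw_mid (a point): bystander: aluminium vise jaw liner lying between the robot and the compressor, 100 x 28 mm, 34 mm tall; this point is in its middle 10 mm up, x along its length
- pin_spanner_mid (a point): bystander: steel wrench lying beside the compressor, 160 mm long; this point is at its middle
Mind the look-alikes: they are no part of the job. Of the things that look like the part that bears plate_mid, the larger one is meant.

How it is judged:
On the way, in this order (a step that is already met when the one before it is completed fails the run):
1. the loose spring plate lies square on the pile (horizontal distance between plate_mid and pile below 0.012 m and contact force between plate and pile above 0.8 N and angle between plate_mid's own z axis and vertical below 0.08 rad and angle between the x axis of plate_mid and the x axis of pile, either way round below 0.17 rad and linear speed of plate below 0.02 m/s), for 0.2 s.
2. the tail stop is lifted clear of its notch (value of joint tailstop above 0.0095 m), for 0.1 s.
3. the tail stop sits fully down in the right notch (value of joint tailstop below 0.002 m and x of press_face in the frame of stop_face between 0.191 and 0.216 m), for 0.2 s.
At the end, for the whole second after the job is handed in: Plate flat on the pile, within 12 mm of its middle and 10 degrees of its direction. Stop fully down in a notch, its face 191 to 216 mm from the press plate. Shock (190 mm) on the rods, in line within 4 degrees, red-adjuster end within 5 mm of the stop face and 7 mm of its middle, at rest (all of step 1 and all of step 3 and x of shock_foot in the frame of stop_face between -0.003 and 0.005 m and y of shock_foot in the frame of stop_face between -0.007 and 0.007 m and z of shock_foot in the frame of stop_face between -0.007 and 0.007 m and angle between the x axis of shock_mid and the x axis of stop_face, either way round below 0.07 rad and linear speed of shock below 0.02 m/s); the robot touches nothing.
It fails at once if a bystander is knocked over or pushed more than 25 mm (distance of any of spare_spring_mid, red_bottle_mid, blue_bottle_mid, air_can_mid, grease_jar_mid, thread_jar_mid, soft_jaw_mid, pin_spanner_mid from where it was at the start of the episode above 0.025 m).
It fails at once if the press plate is shifted by more than 4 mm (distance of press_face from where it was at the start of the episode above 0.004 m).
It fails at once if the plate is dropped (falls free of the fingers faster than 0.35 m/s) (contact force between the fingers and plate below 0.1 N and linear speed of plate above 0.35 m/s).
It fails at once if the shock is dropped (falls free of the fingers faster than 0.35 m/s) (contact force between the fingers and shock below 0.1 N and linear speed of shock above 0.35 m/s).
It also fails if it takes over 66 s, if anything falls off the work surface, if the arm or the gripper's body presses on something with over 40 N, if the wrist force passes 120 N, or if a joint passes its speed limit or range.

## Working session

There is one attempt and no reset: what is moved stays moved. The work goes in short steps, Python scripts to look and compute and a tool call to move; the robot and the scene stay as the last step left them, time stands still between calls to the robot, and variables do not carry over. Pictures are saved under pics/ and viewed, and the job is handed in when it is done.

Besides the shell and the picture viewer there is one more tool, called as a command line: name --pt "numbers of a row" for each row, then --argument value for the rest. move_arm: Moves the arm, as the interface text tells. Shifts and turns lie within -1 to 1; 1 stands for 0.025 m of shift or pi rad of turn. Its arguments: {"type":"object","properties":{"plan":{"type":"array","items":{"type":"array","items":{"type":"number"}}},"claw":{"type":"number"},"force":{"type":"number"}},"required":["plan"]}

```bash
ls; mkdir -p pics; python3 - <<'E'
from workcell import bot, viewer, workorder
import cv2, numpy as np
print(bot.observe())
for n in ["scene","side","wrist"]:
    f=viewer.grab_frame(n); cv2.imwrite(f"pics/{n}0.png",cv2.resize(f[:,:,::-1],None,fx=1.5,fy=1.5,interpolation=cv2.INTER_CUBIC))
    cv2.imwrite(f"pics/{n}0raw.png",f[:,:,::-1])
    print(n,viewer.camera_info(n))
E
```

```text
pics
{'clock': 0.0, 'qpos': array([-1.29118455,  0.52201555, -0.03635708,  1.60001973,  0.02121222,
        1.02110149, -0.11282289]), 'qd': array([-6.41561496e-05,  8.71661101e-04, -3.77419883e-05, -3.63485875e-04,
        1.80176060e-03,  1.90717022e-03,  1.33539550e-03]), 'joint_efforts': array([-5.34121937e-04, -9.27096891e+01,  1.97931133e+00, -3.69948685e+01,
        1.77508785e-02,  7.95084285e-03, -1.14100894e-04]), 'position': array([0.21410393, 0.58681306, 0.23072025]), 'tool_rot': array([-3.14043670e+00,  7.90860536e-05,  2.79178039e+00]), 'force': array([ 0.69248572,  0.16432752, -0.93151877]), 'moment': array([0.01411996, 0.0165561 , 0.00822848]), 'grip_width': 0.08538032458348234}
scene {'K': array([[463.26165226,   0.        , 263.11993115],
       [  0.        , 463.26165226, 195.88263958],
       [  0.        ,   0.        ,   1.        ]]), 'R': array([[-0.86157238,  0.50757758, -0.00761871],
       [ 0.35249886,  0.58740402, -0.72849233],
       [-0.36529111, -0.63033446, -0.68501159]]), 't': array([ 0.50160553, -0.01589151,  1.4944589 ])}
side {'K': array([[364.83867885,   0.        , 263.27645021],
       [  0.        , 364.83867885, 186.5075147 ],
       [  0.        ,   0.        ,   1.        ]]), 'R': array([[-0.99633961, -0.0849534 ,  0.00950296],
       [-0.06241701,  0.64702719, -0.75990784],
       [ 0.05840808, -0.75771943, -0.64996135]]), 't': array([0.4980749 , 0.17939404, 0.9025378 ])}
wrist {'K': array([[284.23780252,   0.        , 254.30016818],
       [  0.        , 284.23780252, 190.48579522],
       [  0.        ,   0.        ,   1.        ]]), 'R': array([[ 0.342424  ,  0.93954485, -0.00112794],
       [ 0.90010611, -0.32770561,  0.28708538],
       [ 0.26935996, -0.09932019, -0.95790433]]), 't': array([-0.62478965, -0.03841361,  0.37865014])}
```

View pics/scene0.png

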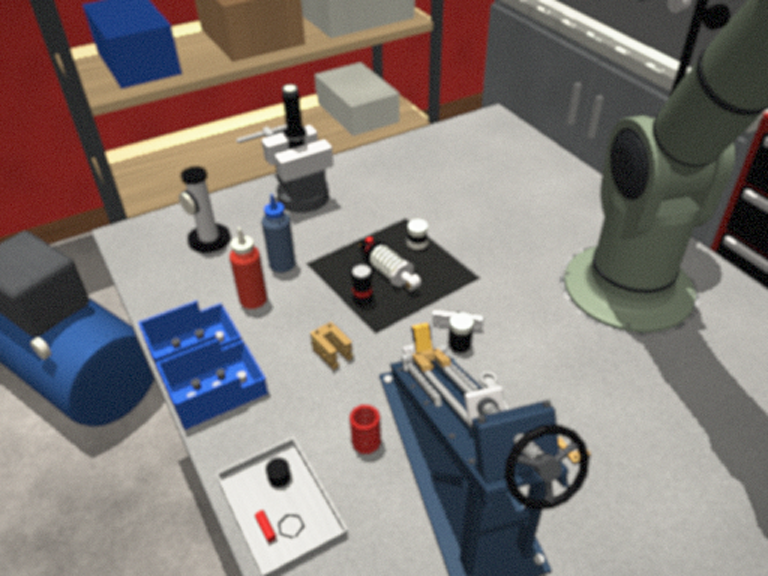

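View pics/side0.png

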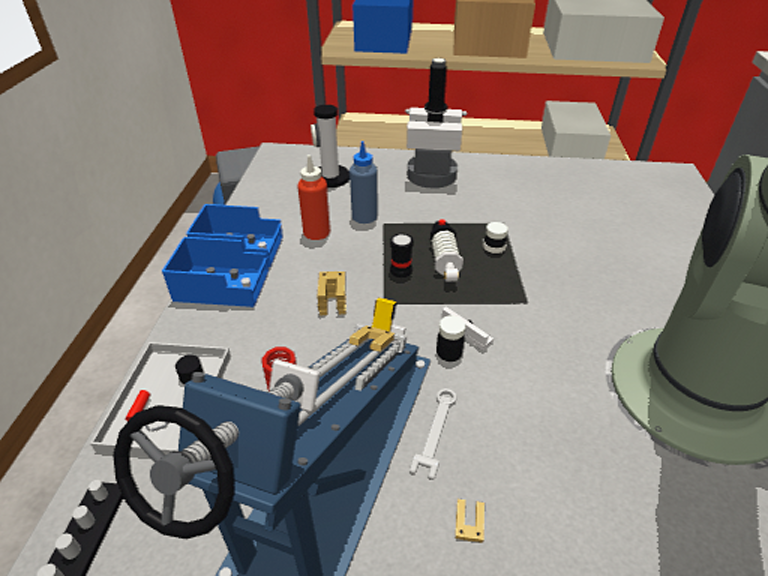

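View pics/wrist0.png

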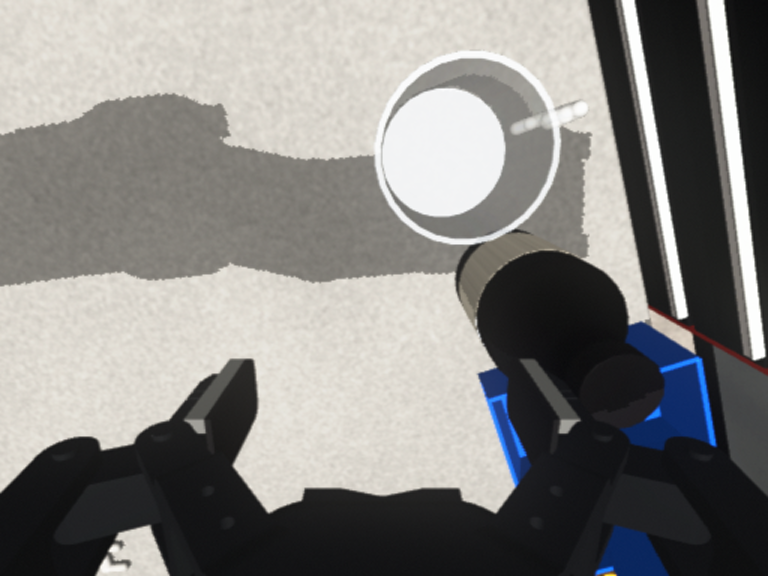

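```bash
cat > h.py <<'E'
import numpy as np, cv2
from workcell import bot, viewer, workorder
from scipy.spatial.transform import Rotation as Ro
def Rm(rpy): return Ro.from_euler('xyz',rpy).as_matrix()
def ci(n): 
    c=viewer.camera_info(n); return c['K'],c['R'],c['t']
def proj(n,X,c=None):
    K,R,t=c or ci(n); p=K@(R@np.asarray(X,float)+t); return p[:2]/p[2]
def ray(n,uv,c=None):
    K,R,t=c or ci(n); d=R.T@np.linalg.inv(K)@np.array([uv[0],uv[1],1.]); return -R.T@t,d/np.linalg.norm(d)
def tri(obs):
    A=np.zeros((3,3));b=np.zeros(3);L=[]
    for o,d in obs:
        P=np.eye(3)-np.outer(d,d);A+=P;b+=P@o
    X=np.linalg.solve(A,b)
    return X,[np.linalg.norm((np.eye(3)-np.outer(d,d))@(X-o)) for o,d in obs]
def onz(r,z): o,d=r; return o+d*(z-o[2])/d[2]
def crop(img,x,y,w,h,s,fn):
    c=img[y:y+h,x:x+w]; cv2.imwrite(fn,cv2.resize(c,None,fx=s,fy=s,interpolation=cv2.INTER_CUBIC))
def move(tp,trpy,frm=None):
    "commanded delta from current measured pose in tool axes"
    pass
E
python3 - <<'E'
from h import *
s=cv2.imread('pics/scene0raw.png'); d=cv2.imread('pics/side0raw.png')
a=cv2.resize(s[200:370,190:390],(800,680)); 
crop(s,190,200,200,150,4,'pics/sc1.png'); crop(d,190,130,200,150,4,'pics/sd1.png')
for n in ['scene','side']:
    K,R,t=ci(n); print(n,-R.T@t)
E
```

```text
scene [0.98368376 0.69673995 1.01596641]
side [0.45473349 0.61011076 0.71820444]
```

View pics/sc1.png

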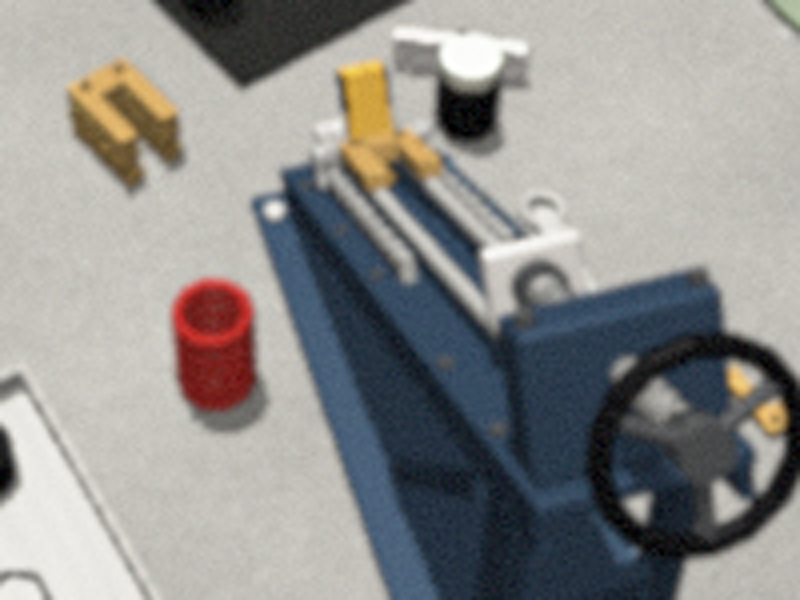

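View pics/sd1.png

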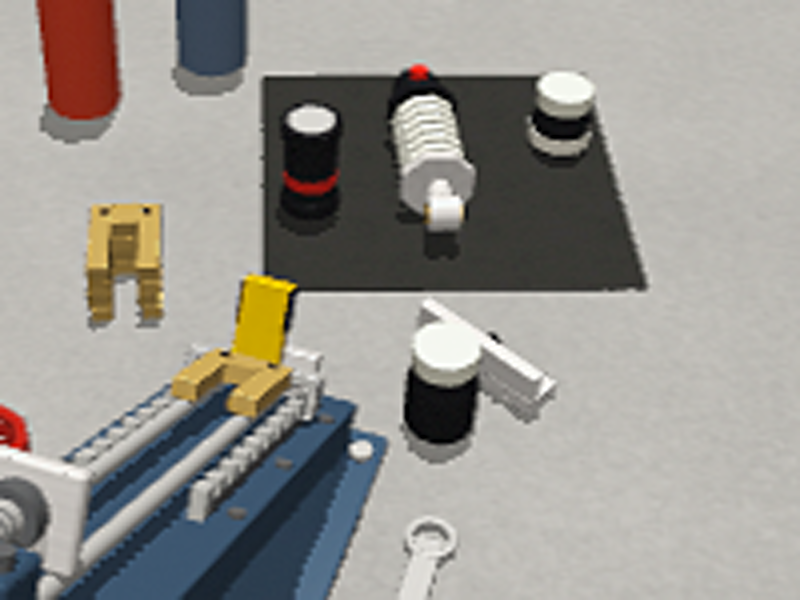

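```bash
python3 - <<'E'
from h import *
S=lambda u,v:ray('scene',(190+u/4,200+v/4)); D=lambda u,v:ray('side',(190+u/4,130+v/4))
P={}
def T(n,s,d):
    X,e=tri([S(*s),D(*d)]); P[n]=X; print(n,X.round(4),np.round(e,4))
T('stop topL(low-side in scene)',(342,72),(243,277))
T('bolt',(275,211),(361,450)) 
T('plate tip inner L',(340,148),(290,368))
T('press TL',(484,248),(85,470))
T('press TR',(577,232),(0,448))
T('railend',(410,255),(190,485))
T('pile cornerR',(178,108),(162,270))
T('pile A',(70,90),(88,205))
T('pile B',(122,62),(162,205))
T('springtop',(212,300),(0,415))
T('jarlid',(470,55),(445,345))
for n,s in dict(pileA=(70,90),pileB=(122,62)).items():
  print(n,onz(S(*s),.05))
E
```

```text
stop topL(low-side in scene) [ 0.5319 -0.0189  0.1386] [0.0014 0.0014]
bolt [ 0.4586 -0.2458 -0.2759] [0.0028 0.0028]
plate tip inner L [ 0.508  -0.059   0.0174] [0.0025 0.0025]
press TL [0.5766 0.1996 0.2189] [0.0013 0.0013]
press TR [0.584  0.2765 0.3199] [0.0003 0.0003]
railend [0.55   0.0939 0.0824] [0.0005 0.0005]
pile cornerR [ 0.6014 -0.1279  0.0406] [0.0022 0.0022]
pile A [ 0.6625 -0.1773  0.0507] [0.0002 0.0002]
pile B [ 0.6129 -0.1953  0.0387] [0.0007 0.0007]
springtop [0.6703 0.0493 0.0728] [0.0033 0.0033]
jarlid [ 0.4083 -0.0436  0.0687] [0.0012 0.0012]
pileA [ 0.66221183 -0.17817422  0.05      ]
pileB [ 0.61750919 -0.18412906  0.05      ]
```

```bash
cat >> h.py <<'E'
def camtool():
    o=bot.observe(); K,R,t=ci('wrist'); Rt=Rm(o['tool_rot']); c=-R.T@t
    return Rt.T@(c-o['position']), Rt.T@R.T   # cam pos in tool; cam axes cols in tool
def delta(P,R):
    """print shift (tool axes, mm) and rotvec (tool, rad) from measured pose to target P,R"""
    o=bot.observe(); R0=Rm(o['tool_rot']); d=R0.T@(np.asarray(P)-o['position']); rv=Ro.from_matrix(R0.T@R).as_rotvec()
    print('t',round(o['clock'],2),'pos',o['position'].round(4),'rpy',o['tool_rot'].round(3),'F',o['force'].round(1),'w',round(o['grip_width'],4))
    print('shift units(25mm):',(d/0.025).round(3),' turn units(pi):',(rv/np.pi).round(4),' |turn| deg',np.degrees(np.linalg.norm(rv)).round(1))
E
python3 - <<'E'
from h import *
p,A=camtool(); print(p.round(4)); print(A.round(3))
yaw=-np.pi/2  # try
R=Rm([np.pi,0,np.pi/2+0.0]); print(R)
delta([0.55,0.05,0.42],R)
E
```

```text
[ 0.0721  0.0003 -0.1422]
[[ 0.    -0.958 -0.287]
 [ 1.     0.    -0.   ]
 [ 0.    -0.287  0.958]]
[[ 2.22044605e-16  1.00000000e+00  1.22464680e-16]
 [ 1.00000000e+00 -2.22044605e-16 -2.46519033e-32]
 [ 0.00000000e+00  1.22464680e-16 -1.00000000e+00]]
t 0.15 pos [0.2142 0.5869 0.2309] rpy [-3.141  0.     2.792] F [ 0.  -0.5  0.2] w 0.0852
shift units(25mm): [-19.981 -15.578  -7.551]  turn units(pi): [-2.000e-04  2.000e-04  3.886e-01]  |turn| deg 70.0
```

move_arm --pt "0 0 -1 0 0 0.043" --pt "0 0 -1 0 0 0.043" --pt "0 0 -1 0 0 0.043" --pt "0 0 -1 0 0 0.043" --pt "0 0 -1 0 0 0.043"

```text
clock: 0.65
position: [0.2141, 0.587, 0.3572]
tool_rot: [-3.141, 0.0, 2.111]
force: [-0.5, -0.9, -1.0]
grip_width: 0.0856
```

move_arm --pt "0 0 -1 0 0 0.043" --pt "0 0 -1 0 0 0.043" --pt "0 0 -1 0 0 0.043" --pt "0 0 -1 0 0 0.0446" --pt "0 0 -0.5 0 0 0"

```text
clock: 1.15
position: [0.2142, 0.5874, 0.4706]
tool_rot: [3.141, -0.002, 1.568]
force: [-0.1, -0.6, 0.1]
grip_width: 0.0859
```

```bash
python3 - <<'E'
from h import *
delta([0.52,-0.02,0.45],Rm([np.pi,0,np.pi/2]))
E
```

```text
t 1.15 pos [0.2142 0.5874 0.4706] rpy [ 3.141e+00 -2.000e-03  1.568e+00] F [-0.1 -0.6  0.1] w 0.0859
shift units(25mm): [-24.266  12.29    0.791]  turn units(pi): [ 0.0002 -0.0005 -0.0008]  |turn| deg 0.2
```

move_arm --pt "-1 0.6 0 0 0 0" --pt "-1 0.6 0 0 0 0" --pt "-1 0.6 0 0 0 0" --pt "-1 0.6 0 0 0 0" --pt "-1 0.6 0 0 0 0"

```text
clock: 1.65
position: [0.2896, 0.461, 0.4681]
tool_rot: [-3.141, 0.001, 1.576]
force: [-0.2, 0.6, -0.8]
grip_width: 0.0857
```

move_arm --pt "-1 0.6 0 0 0 0" --pt "-1 0.6 0 0 0 0" --pt "-1 0.6 0 0 0 0" --pt "-1 0.6 0 0 0 0" --pt "-1 0.6 0 0 0 0"

```text
clock: 2.15
position: [0.3646, 0.336, 0.4683]
tool_rot: [-3.141, 0.001, 1.576]
force: [0.5, 1.0, -0.0]
grip_width: 0.085
```

move_arm --pt "-1 0.6 0 0 0 0" --pt "-1 0.6 0 0 0 0" --pt "-1 0.6 0 0 0 0" --pt "-1 0.6 0 0 0 0" --pt "-1 0.6 0 0 0 0"

```text
clock: 2.65
position: [0.4396, 0.211, 0.4683]
tool_rot: [-3.141, 0.001, 1.576]
force: [0.8, 1.1, -0.0]
grip_width: 0.0853
```

move_arm --pt "-1 0.65 0 0 0 0" --pt "-1 0.65 0 0 0 0" --pt "-1 0.65 0 0 0 0" --pt "-1 0.65 0 0 0 0" --pt "-1 0.65 0 0 0 0"

```text
clock: 3.15
position: [0.5209, 0.0861, 0.4683]
tool_rot: [-3.141, 0.0, 1.576]
force: [0.1, -0.3, -0.1]
grip_width: 0.0855
```

```bash
cat >> h.py <<'E'
def shot(n,tag,s=1.5):
    import pickle
    c=ci(n); f=viewer.grab_frame(n)[:,:,::-1]; cv2.imwrite(f'pics/{tag}raw.png',f); pickle.dump(c,open(f'pics/{tag}.pkl','wb'))
    cv2.imwrite(f'pics/{tag}.png',cv2.resize(f,None,fx=s,fy=s,interpolation=cv2.INTER_CUBIC)); return f
def ld(tag):
    import pickle; return pickle.load(open(f'pics/{tag}.pkl','rb'))
E
python3 - <<'E'
from h import *
o=bot.observe(); print(o['position'],o['tool_rot'],o['qpos'].round(2))
shot('wrist','w1')
E
```

```text
[0.52092117 0.08611178 0.4682694 ] [-3.14100309e+00  3.37723680e-04  1.57612250e+00] [-0.75  0.23  0.61  1.49 -0.13  1.46 -0.14]
```

View pics/w1.png

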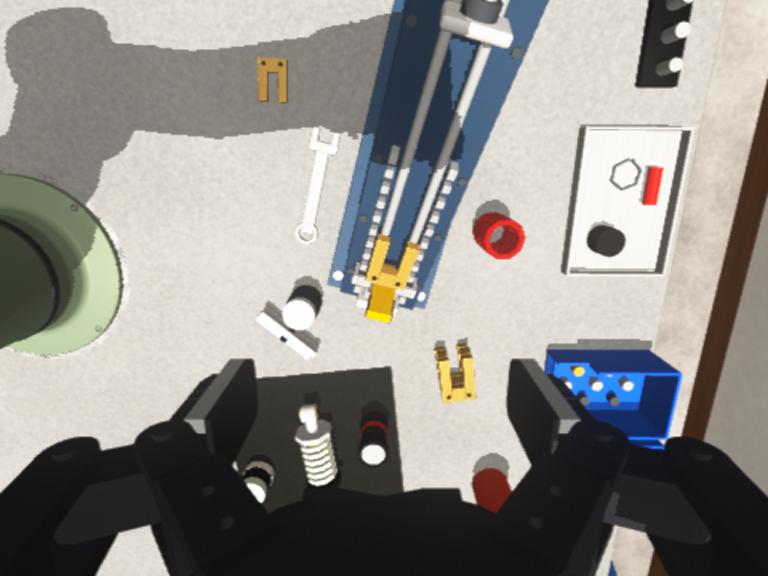

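```bash
python3 - <<'E'
from h import *
f=cv2.imread('pics/w1raw.png')
crop(f,225,150,75,75,10,'pics/w1a.png')
crop(f,280,0,80,60,10,'pics/w1b.png')
s=cv2.imread('pics/scene0raw.png'); d=cv2.imread('pics/side0raw.png')
crop(s,265,212,40,40,14,'pics/s0a.png')
crop(d,230,195,45,45,14,'pics/d0a.png')
crop(s,305,245,40,40,14,'pics/s0b.png')
crop(d,175,235,40,45,14,'pics/d0b.png')
a=[cv2.imread(f'pics/{x}.png') for x in['s0a','d0a','s0b','d0b']]
def pad(i): 
    o=np.zeros((630,630,3),np.uint8); o[:i.shape[0],:i.shape[1]]=i; return cv2.resize(o,(400,400))  
# write pairs
for k,i in zip(['s0a','d0a','s0b','d0b'],a): pass
cv2.imwrite('pics/m1.png',np.hstack([cv2.resize(a[0],(400,400)),cv2.resize(a[2],(400,400))]))
E
```

```text
(no output)
```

View pics/w1a.png

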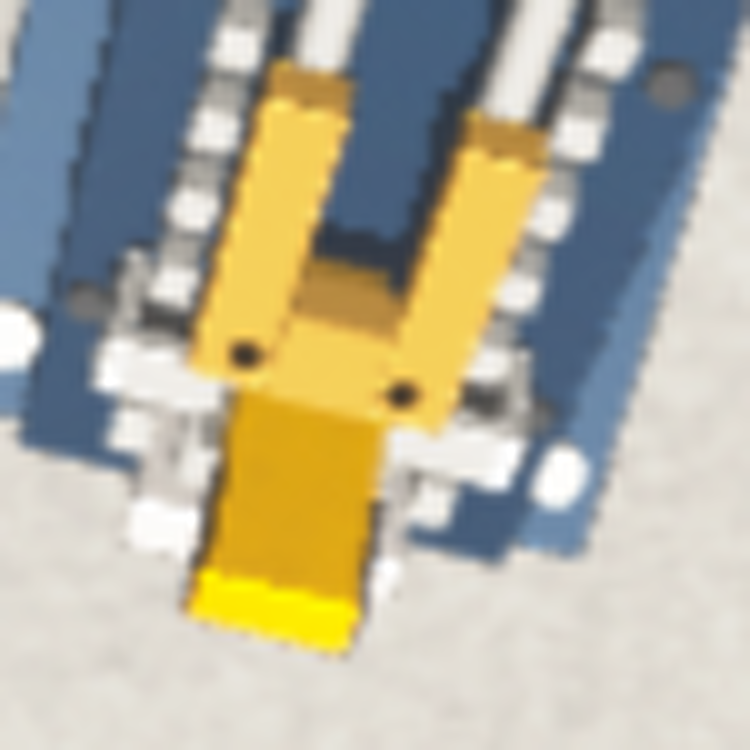

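View pics/w1b.png

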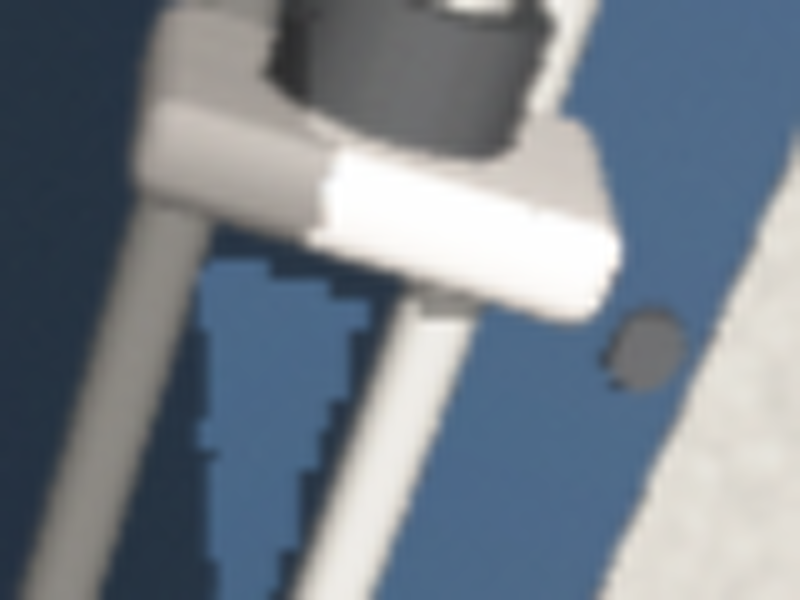

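View pics/d0a.png

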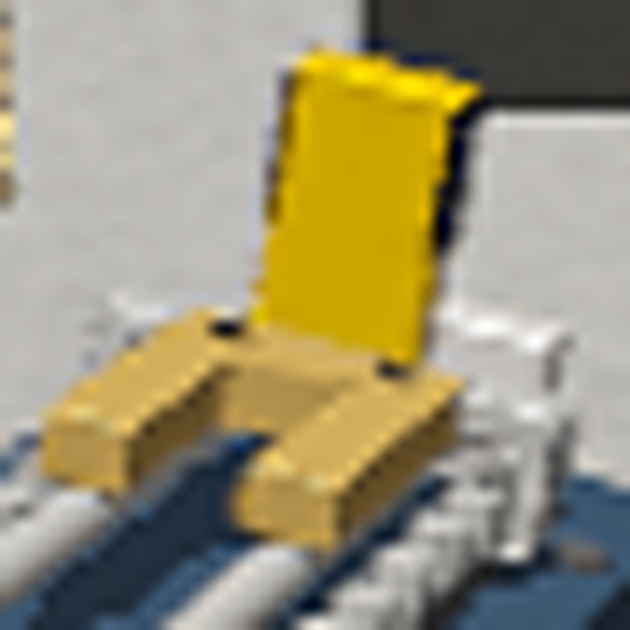

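View pics/d0b.png

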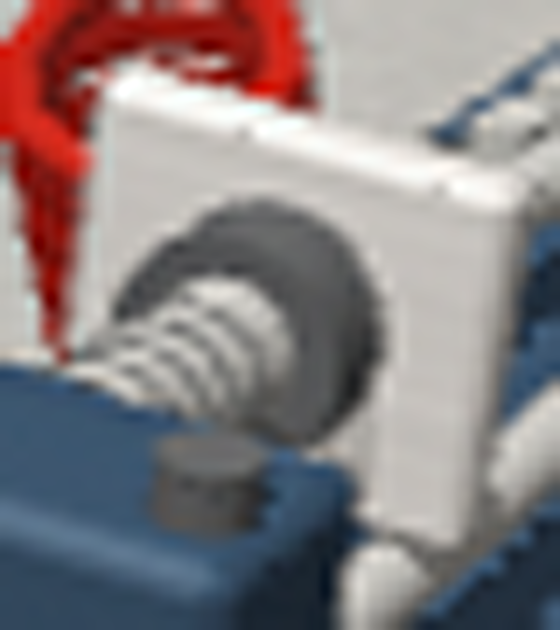

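View pics/m1.png

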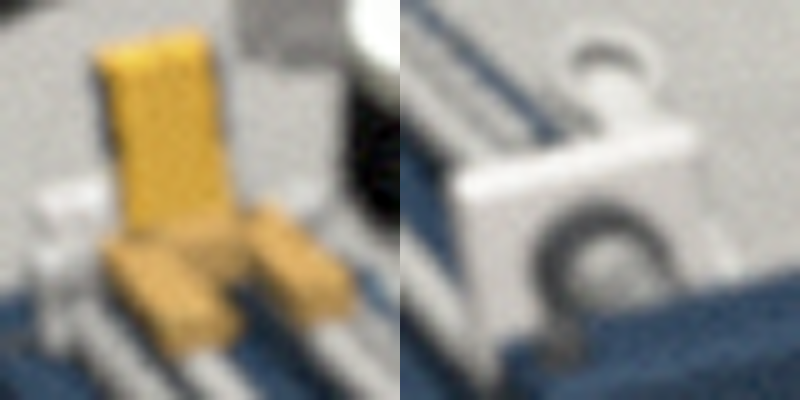

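```bash
cat > fit.py <<'E'
from h import *
from scipy.optimize import least_squares
w1=ld('w1'); sc=ci('scene'); sd=ci('side')
def m(p,x0,y0,s): return (x0+(p[0]+.5)/s-.5, y0+(p[1]+.5)/s-.5)
obs=[]
def add(c,x0,y0,s,L,press=False):
    for p,X in L: obs.append((c,m(p,x0,y0,s),X,press))
add(0,225,150,10,[((205,572),(0,15,35)),((365,600),(0,-15,35)),((188,612),(-14,15,35)),((348,655),(-14,-15,35)),
 ((262,97),(70,25,-11)),((350,118),(70,10,-11)),((460,148),(70,-10,-11)),((545,165),(70,-25,-11)),((190,360),(0,25,-11)),((440,432),(0,-25,-11)),
 ((275,62),(70,25,-23)),((352,85),(70,10,-23)),((470,112),(70,-10,-23)),((552,128),(70,-25,-23))])
add(1,265,212,10,[((108,72),(0,-15,35)),((212,52),(0,15,35)),((95,50),(-14,-15,35)),((203,32),(-14,15,35)),((175,325),(70,-25,-11)),((242,312),(70,-10,-11)),((358,278),(70,25,-11))])
add(2,230,195,14,[((297,75),(0,-15,35)),((445,105),(0,15,35)),((320,48),(-14,-15,35)),((480,88),(-14,15,35)),
 ((50,420),(70,-25,-11)),((125,435),(70,-10,-11)),((245,465),(70,10,-11)),((335,490),(70,25,-11)),((205,312),(0,-25,-11)),((465,380),(0,25,-11))])
add(0,280,0,10,[((135,180),(0,26,0)),((603,322),(0,-26,0)),((155,97),(1,26,0)),((622,238),(1,-26,0))],True)
add(1,305,245,10,[((58,178),(0,-26,0)),((295,122),(0,26,0)),((65,200),(1,-26,0)),((298,145),(1,26,0))],True)
add(2,175,235,14,[((150,68),(0,-26,0)),((530,182),(0,26,0)),((103,95),(1,-26,0)),((495,210),(1,26,0))],True)
cams=[w1,sc,sd]; sig=[0.35,0.7,0.5]
def Rb(psi): return Ro.from_euler('zy',0).as_matrix() if False else Rm([0,-np.pi/6,psi])
def res(v,full=False):
    B=v[:3];psi=v[3];g,h,T=v[4:7];off=v[7:16].reshape(3,3)
    r=[]
    for c,uv,X,pr in obs:
        X=np.array(X,float)
        if pr: X=np.array([g+T*X[0],X[1]/1000,h])
        else: X=X/1000
        W=B+Rb(psi)@X+off[c]
        r+=list((proj(None,W,cams[c])-uv)/sig[c])
    if full: return np.array(r).reshape(-1,2)
    return np.array(r+list(v[7:10]/0.0015)+list(v[10:16]/0.002))
v0=np.r_[0.52,-0.03,0.11,np.pi/2-.2,0.25,0.03,0.01,np.zeros(9)]
s=least_squares(res,v0,loss='soft_l1'); v=s.x
if __name__=='__main__':
    print('B',v[:3].round(4),'psi',v[3].round(4),'g,h,T',v[4:7].round(4)); print('off mm',(v[7:]*1000).round(1))
    R=res(v,True); 
    for (c,uv,X,pr),e in zip(obs,R): print(c,X,pr,(e*sig[c]).round(2))
    J=s.jac; C=np.linalg.inv(J.T@J); print('sd',np.sqrt(np.diag(C))[:7].round(4))
np.save('fit.npy',v)
E
python3 fit.py
```

```text
B [ 0.5234 -0.0015  0.102 ] psi 1.3188 g,h,T [0.3012 0.0227 0.0079]
off mm [ 0.8  1.  -0.5 -3.7 -0.4  1.3  0.5 -1.2 -0.2]
0 (0, 15, 35) False [-0.25 -0.69]
0 (0, -15, 35) False [-0.05  0.52]
0 (-14, 15, 35) False [-0.06  0.06]
0 (-14, -15, 35) False [-0.17 -0.32]
0 (70, 25, -11) False [0.44 0.16]
0 (70, 10, -11) False [0.06 0.25]
0 (70, -10, -11) False [0.24 0.16]
0 (70, -25, -11) False [0.08 0.64]
0 (0, 25, -11) False [-0.2   1.06]
0 (0, -25, -11) False [0.19 0.28]
0 (70, 25, -23) False [ 0.07 -0.71]
0 (70, 10, -23) False [ 0.65 -0.84]
0 (70, -10, -23) False [-0.16 -0.67]
0 (70, -25, -23) False [-0.16 -0.12]
1 (0, -15, 35) False [ 0.12 -0.04]
1 (0, 15, 35) False [ 0.52 -0.35]
1 (-14, -15, 35) False [0.05 0.84]
1 (-14, 15, 35) False [-0.06  0.36]
1 (70, -25, -11) False [-0.59 -0.23]
1 (70, -10, -11) False [-1.62 -0.21]
1 (70, 25, -11) False [-0.12  0.23]
2 (0, -15, 35) False [-0.46 -0.51]
2 (0, 15, 35) False [0.89 0.29]
2 (-14, -15, 35) False [-0.27  0.36]
2 (-14, 15, 35) False [0.06 0.39]
2 (70, -25, -11) False [-0.39 -0.65]
2 (70, -10, -11) False [ 0.51 -0.04]
2 (70, 10, -11) False [0.37 0.07]
2 (70, 25, -11) False [ 0.33 -0.01]
2 (0, -25, -11) False [-0.96 -0.1 ]
2 (0, 25, -11) False [0.08 0.14]
0 (0, 26, 0) True [-0.4  -0.01]
0 (0, -26, 0) True [-0.46 -0.12]
0 (1, 26, 0) True [ 0.02 -0.09]
0 (1, -26, 0) True [0.93 0.27]
1 (0, -26, 0) True [-0.39  0.59]
1 (0, 26, 0) True [-0.19  0.51]
1 (1, -26, 0) True [ 0.21 -0.27]
1 (1, 26, 0) True [ 0.99 -0.5 ]
2 (0, -26, 0) True [-1.86  0.02]
2 (0, 26, 0) True [0.49 0.41]
2 (1, -26, 0) True [-0.94 -0.48]
2 (1, 26, 0) True [ 0.89 -0.02]
sd [0.0014 0.0018 0.0023 0.0014 0.0012 0.0008 0.0004]
```

```bash
python3 - <<'E'
from h import *
f=cv2.imread('pics/w1raw.png');s=cv2.imread('pics/scene0raw.png'); d=cv2.imread('pics/side0raw.png')
def c(f,x,y): return cv2.resize(f[y:y+40,x:x+40],(400,400),interpolation=cv2.INTER_CUBIC)
cv2.imwrite('pics/pile.png',np.hstack([c(s,203,212),c(d,205,175)]))
crop(f,280,222,50,50,14,'pics/pilew.png')
crop(f,160,262,90,75,8,'pics/shockw.png')
E
```

```text
(no output)
```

View pics/pile.png

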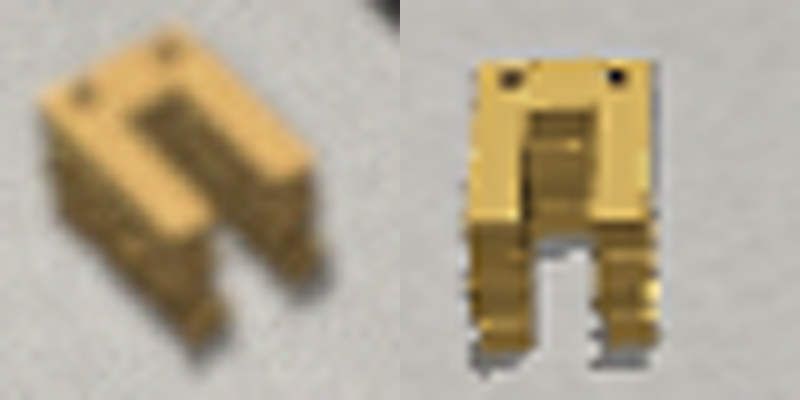

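View pics/pilew.png

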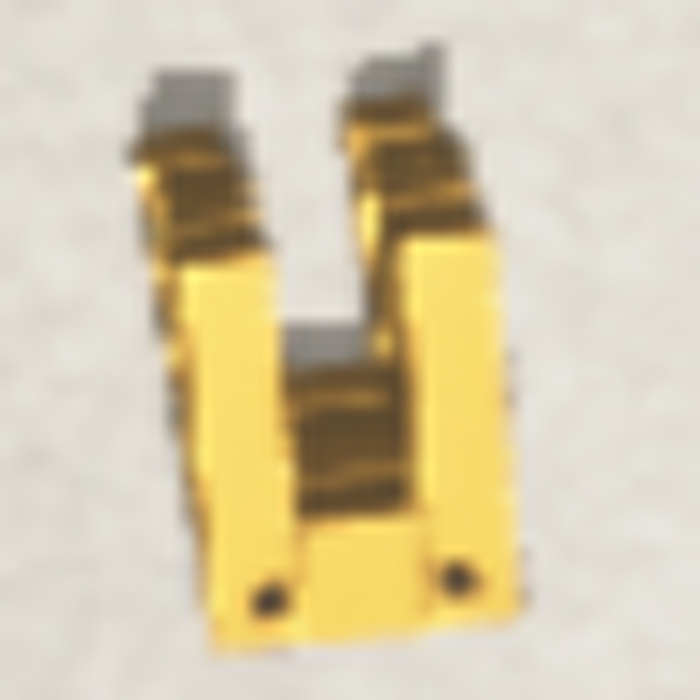

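View pics/shockw.png

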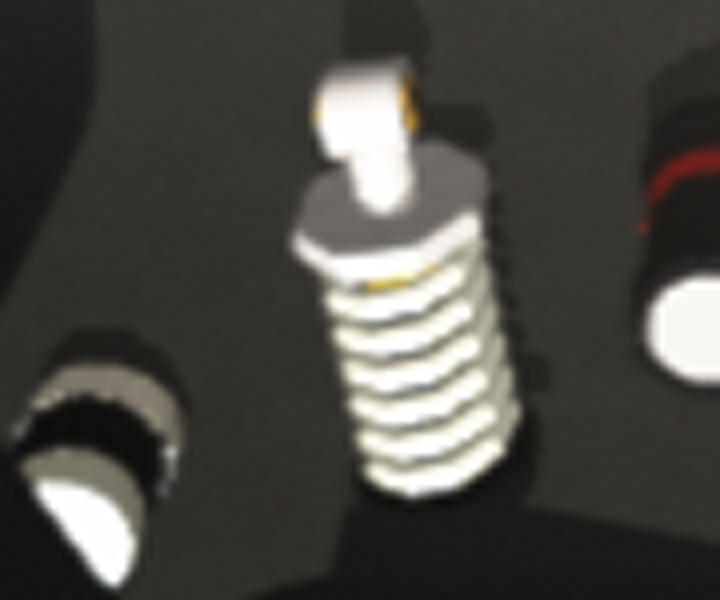

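```bash
cat > pile.py <<'E'
from h import *
from scipy.optimize import least_squares
w1=ld('w1'); sc=ci('scene'); sd=ci('side'); cams=[w1,sc,sd]; sig=[.35,.7,.5]
off0=np.load('fit.npy')[7:16].reshape(3,3)
def m(p,x0,y0,s): return np.array((x0+(p[0]+.5)/s-.5, y0+(p[1]+.5)/s-.5))
L=[]
for p,X in [((215,655),(-35,25)),((522,612),(-35,-25)),((180,262),(35,25)),((270,250),(35,10)),((400,237),(35,-10)),((492,232),(35,-25))]: L.append((0,m(p,280,222,14),X))
for p,X in [((40,98),(-35,-25)),((178,25),(-35,25)),((172,240),(35,-25)),((215,215),(35,-10)),((318,158),(35,25))]: L.append((1,m(p,203,212,10),X))
for p,X in [((80,60),(-35,-25)),((255,60),(-35,25)),((70,220),(35,-25)),((122,220),(35,-10)),((195,218),(35,10)),((250,218),(35,25))]: L.append((2,m(p,205,175,10),X))
def res(v):
    off=v[4:].reshape(3,3); r=[]
    for c,uv,X in L:
        W=v[:3]+Rm([0,0,v[3]])@np.array([X[0]/1e3,X[1]/1e3,0])+off[c]
        r+=list((proj(None,W,cams[c])-uv)/sig[c])
    return np.r_[r,(v[4:]-off0.ravel())/0.001]
s=least_squares(res,np.r_[.635,-.155,.05,1.6,off0.ravel()],loss='soft_l1'); v=s.x
print(v[:4].round(4),'off',(v[4:]*1e3).round(1)); print((s.fun[:34].reshape(-1,2)).round(1).tolist()); print(np.sqrt(np.diag(np.linalg.inv(s.jac.T@s.jac)))[:4].round(4))
np.save('pile.npy',v[:4])
E
python3 pile.py
python3 - <<'E'
from h import *
v=np.load('fit.npy'); B=v[:3]; R=Rm([0,-np.pi/6,v[3]])
n=R[:,2]; print('n',n,'xb',R[:,0])
# tool: x=bed x, z=-n, y = z x x
Rt=np.c_[R[:,0],np.cross(-n,R[:,0]),-n]; print(Ro.from_matrix(Rt).as_euler('xyz'))
pm=B+R@np.array([.035,0,-.017]); print('plate mid',pm)
delta(pm+0.0*n,Rt)
E
```

```text
[ 0.6348 -0.1594  0.0405  1.7037] off [ 1.2  1.3 -0.6 -3.6 -0.5  1.3 -0.1 -1.5 -0.1]
[[0.0, -1.0], [-0.0, 0.8], [-0.6, 0.3], [0.3, 0.5], [-0.4, 0.2], [0.3, -1.0], [-0.4, 0.1], [0.3, -0.4], [0.2, -0.0], [0.3, 0.0], [-0.0, 0.1], [0.4, 0.1], [-0.2, -0.7], [-0.6, 0.4], [-0.0, 0.2], [-0.1, 0.2], [-0.2, -0.1]]
[0.0008 0.0018 0.0022 0.0077]
n [-0.12465177 -0.4842127   0.8660254 ] xb [0.2159032  0.83868099 0.5       ]
[ 3.14159265 -0.52359878  1.3188353 ]
plate mid [0.53306481 0.03611382 0.10476765]
t 3.2 pos [0.5225 0.0819 0.4682] rpy [3.141e+00 2.000e-03 1.572e+00] F [-0.2 -5.  -1.5] w 0.0853
shift units(25mm): [-1.798  0.417 14.543]  turn units(pi): [-0.021   0.1665  0.0787]  |turn| deg 33.4
```

move_arm --pt "0 0 0 -0.005 0.0416 0.0197" --pt "0 0 0 -0.005 0.0416 0.0197" --pt "0 0 0 -0.005 0.0416 0.0197" --pt "0 0 0 -0.006 0.0417 0.0196" --pt "0 0 0 0 0 0"

```text
clock: 3.7
position: [0.5198, 0.0842, 0.468]
tool_rot: [-3.141, -0.529, 1.313]
force: [0.1, 0.0, 0.5]
grip_width: 0.0855
```

```bash
cat >> h.py <<'E'
def bed():
    v=np.load('fit.npy'); R=Rm([0,-np.pi/6,v[3]]); n=R[:,2]
    return v[:3],R,np.c_[R[:,0],np.cross(-n,R[:,0]),-n]
def dbed(x,y,z):
    B,R,Rt=bed(); o=bot.observe(); print('bed coords tcp mm',((R.T@(o['position']-B))*1000).round(1)); delta(B+R@np.array([x,y,z])/1000,Rt)
E
python3 -c "
from h import *
dbed(37,0,75)"
```

```text
bed coords tcp mm [254.1  24.8 275.9]
t 3.7 pos [0.5198 0.0842 0.468 ] rpy [-3.141 -0.529  1.313] F [0.1 0.  0.5] w 0.0855
shift units(25mm): [-8.724  1.018  7.988]  turn units(pi): [ 0.0008 -0.0018 -0.0016]  |turn| deg 0.5
```

move_arm --pt "-0.97 0.113 0.887 0 0 0" --pt "-0.97 0.113 0.887 0 0 0" --pt "-0.97 0.113 0.887 0 0 0" --pt "-0.97 0.113 0.887 0 0 0" --pt "-0.97 0.113 0.887 0 0 0"

```text
clock: 4.2
position: [0.5214, 0.0362, 0.3104]
tool_rot: [3.141, -0.524, 1.323]
force: [0.7, 0.6, -0.5]
grip_width: 0.0855
```

move_arm --pt "-0.97 0.113 0.887 0 0 0" --pt "-0.97 0.113 0.887 0 0 0" --pt "-0.97 0.113 0.887 0 0 0" --pt "-0.97 0.113 0.887 0 0 0" --pt "0 0 0 0 0 0"

```text
clock: 4.7
position: [0.521, -0.0052, 0.1831]
tool_rot: [-3.136, -0.523, 1.318]
force: [-0.9, -0.1, 0.6]
grip_width: 0.0857
```

```bash
python3 -c "
from h import *
shot('wrist','w2'); shot('side','d2')
dbed(37,0,-25)
"
```

```text
bed coords tcp mm [39.6 -0.  75. ]
t 4.8 pos [ 0.5226 -0.0046  0.1867] rpy [-3.14  -0.525  1.319] F [-0.1 -0.4  1.1] w 0.0854
shift units(25mm): [-0.108  0.005  3.999]  turn units(pi): [-0.0005 -0.0004  0.0001]  |turn| deg 0.1
```

View pics/w2.png

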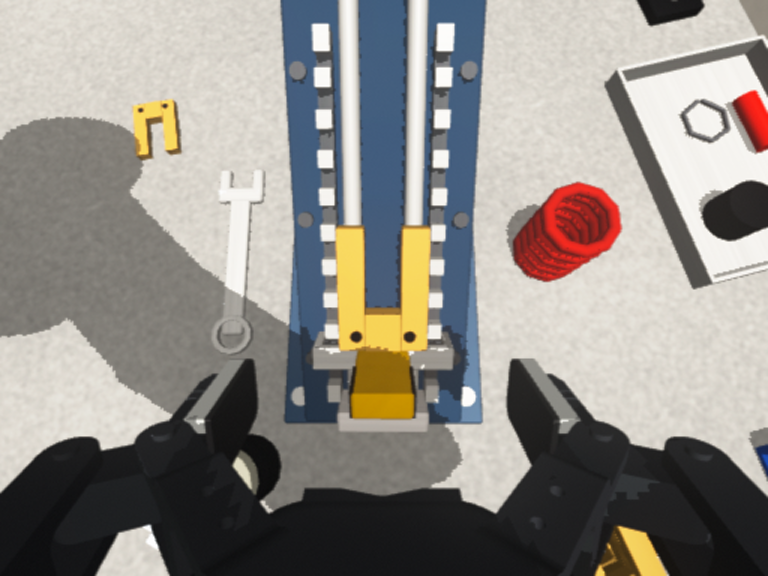

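View pics/d2.png

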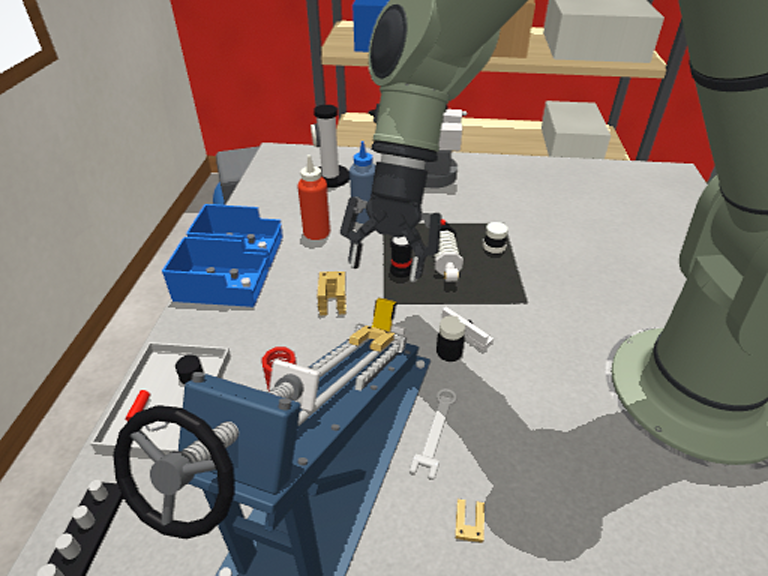

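```bash
python3 - <<'E'
from h import *
B,R,Rt=bed(); c=ld('w2')
f=cv2.imread('pics/w2raw.png')
for X in [(70,25,-11),(70,-25,-11),(0,25,-11),(0,-25,-11),(0,15,35),(0,-15,35),(-14,15,35),(-14,-15,35)]:
    p=proj(None,B+R@np.array(X)/1000,c); print(X,(p*1).round(1))
crop(f,200,130,110,165,4,'pics/w2a.png')
E
```

```text
(70, 25, -11) [224.1 157.3]
(70, -25, -11) [286.6 157.4]
(0, 25, -11) [226.6 237. ]
(0, -25, -11) [284.  237.1]
(0, 15, 35) [234.2 265.5]
(0, -15, 35) [276.1 265.6]
(-14, 15, 35) [234.6 282.4]
(-14, -15, 35) [275.7 282.6]
```

View pics/w2a.png

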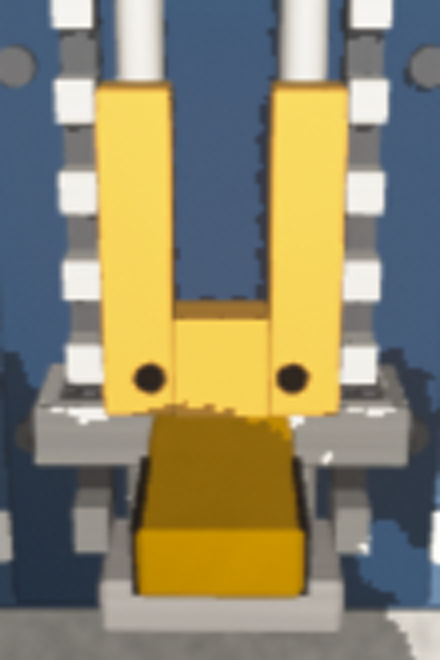

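move_arm --pt "0 0 0.9 0 0 0" --pt "0 0 0.9 0 0 0" --pt "0 0 0.6 0 0 0" --pt "0 0 0.4 0 0 0" --pt "0 0 0.3 0 0 0"

```text
clock: 5.3
position: [0.533, 0.0336, 0.1203]
tool_rot: [3.14, -0.526, 1.32]
force: [0.2, 0.5, -0.0]
grip_width: 0.0853
```

move_arm --pt "0 0 0.3 0 0 0" --pt "0 0 0.3 0 0 0" --pt "0 0 0.2 0 0 0" --pt "0 0 0.1 0 0 0" --pt "0 0 0 0 0 0"

```text
clock: 5.8
position: [0.5352, 0.0436, 0.1]
tool_rot: [-3.141, -0.526, 1.317]
force: [0.1, -1.5, -0.3]
grip_width: 0.0856
```

```bash
python3 -c "
from h import *
shot('wrist','w3'); shot('side','d3')
dbed(40,0,-25)
f=cv2.imread('pics/d3raw.png'); crop(f,200,150,120,100,6,'pics/d3a.png')
"
```

```text
bed coords tcp mm [ 39.3  -0.4 -24.7]
t 5.9 pos [0.5353 0.0433 0.1003] rpy [-3.141 -0.525  1.317] F [-0.8 -0.8  0.5] w 0.085
shift units(25mm): [ 0.028 -0.015  0.014]  turn units(pi): [ 0.0001 -0.0006 -0.0006]  |turn| deg 0.2
```

View pics/w3.png

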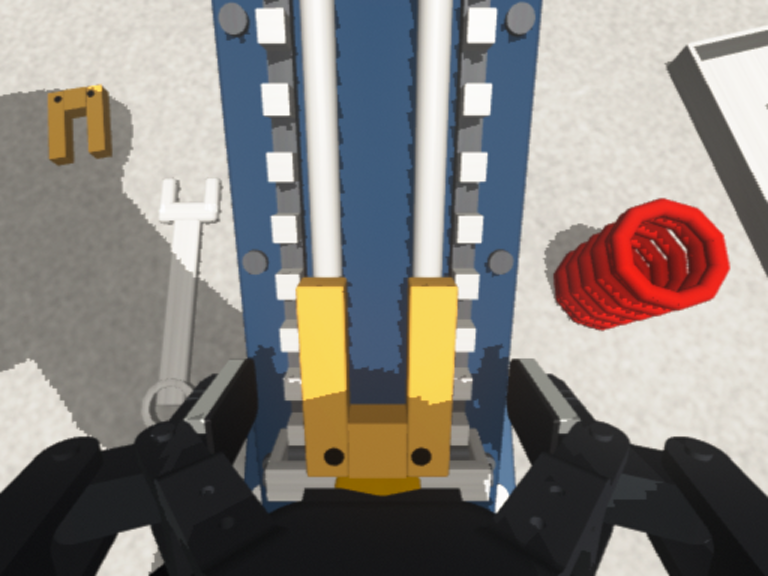

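View pics/d3a.png

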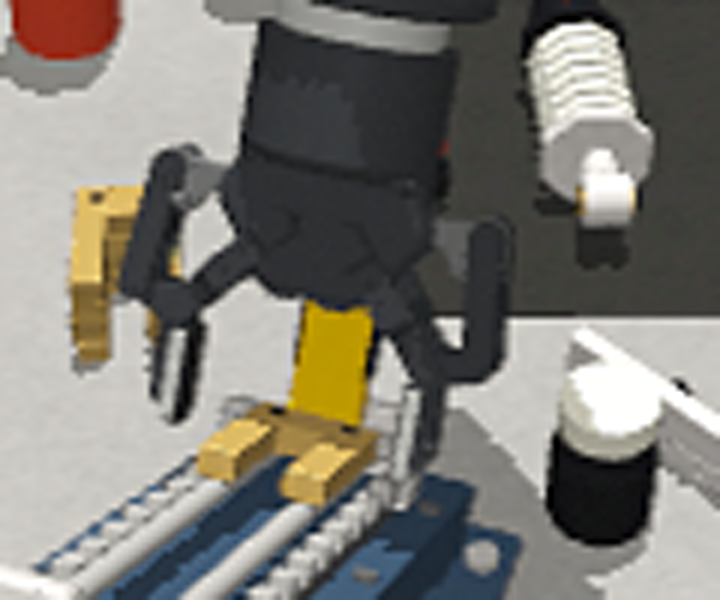

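move_arm --pt "0 0 0 0 0 0" --pt "0 0 0 0 0 0" --pt "0 0 0 0 0 0" --pt "0 0 0 0 0 0" --pt "0 0 0 0 0 0" --claw 1 --force 50

```text
clock: 6.4
position: [0.5353, 0.0434, 0.1005]
tool_rot: [-3.141, -0.526, 1.317]
force: [-3.9, -3.1, 6.1]
grip_width: 0.0487
```

```bash
python3 -c "
from h import *
shot('wrist','w4'); shot('side','d4')
dbed(40,0,-25)
f=cv2.imread('pics/d4raw.png'); crop(f,200,150,120,100,6,'pics/d4a.png')
"
```

```text
bed coords tcp mm [ 39.4  -0.4 -24.5]
t 6.5 pos [0.5353 0.0434 0.1005] rpy [-3.141 -0.526  1.317] F [-2.6 -1.3  6.5] w 0.0488
shift units(25mm): [ 0.022 -0.015  0.02 ]  turn units(pi): [ 0.0002 -0.0007 -0.0005]  |turn| deg 0.2
```

View pics/w4.png

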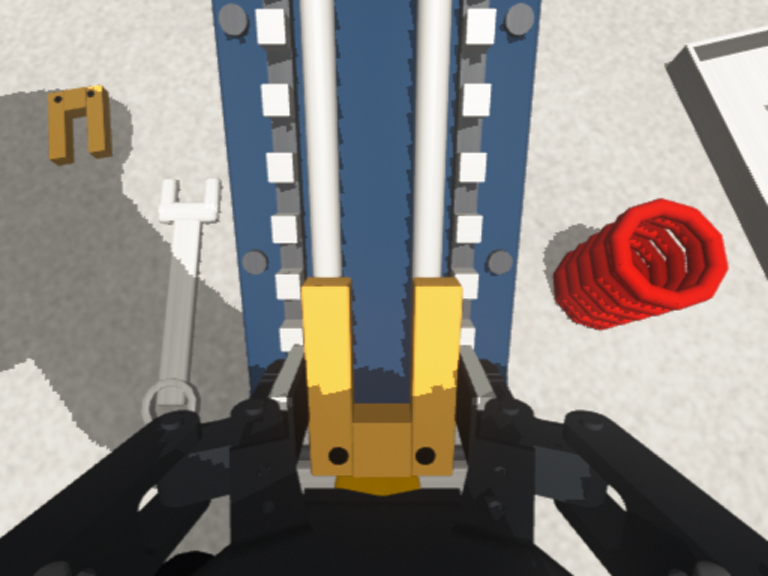

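View pics/d4a.png

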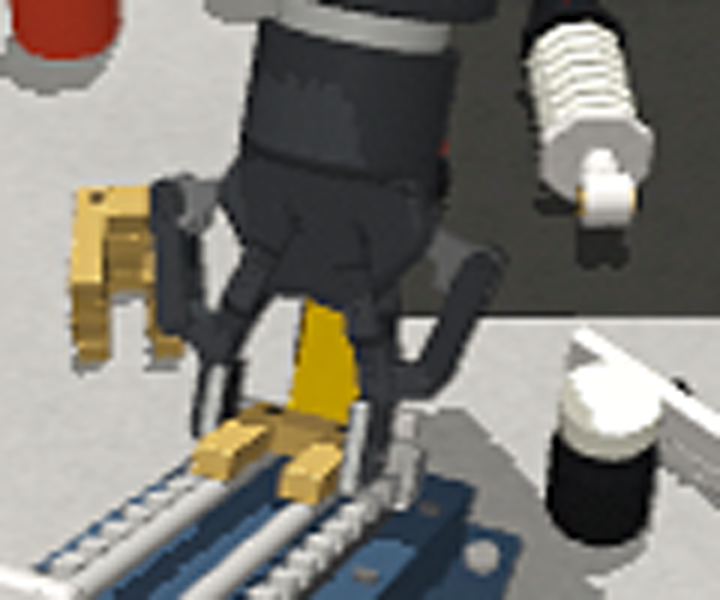

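move_arm --pt "0 0 -0.2 0 0 0" --pt "0 0 -0.5 0 0 0" --pt "0 0 -0.9 0 0 0" --pt "0 0 -1 0 0 0" --pt "0 0 -1 0 0 0"

```text
clock: 7.0
position: [0.5235, -0.0013, 0.1794]
tool_rot: [-3.141, -0.525, 1.316]
force: [1.3, 0.8, -2.0]
grip_width: 0.0488
```

```bash
python3 -c "
from h import *
shot('wrist','w5')
P=np.load('pile.npy'); print(P)
Rt=Rm([np.pi,0,P[3]])
o=bot.observe(); print('force',o['force'])
delta([P[0],P[1],.12],Rt)
f=cv2.imread('pics/w5raw.png'); crop(f,180,170,150,160,5,'pics/w5a.png')
"
```

```text
[ 0.63484993 -0.15944995  0.04048047  1.70367764]
force [ 1.85392481 -4.56757941  2.75506477]
t 7.05 pos [ 0.5243 -0.0038  0.1824] rpy [ 3.138 -0.525  1.316] F [ 1.9 -4.6  2.8] w 0.0485
shift units(25mm): [-5.497  5.849 -0.281]  turn units(pi): [ 0.0334 -0.1647 -0.1209]  |turn| deg 37.3
```

View pics/w5a.png

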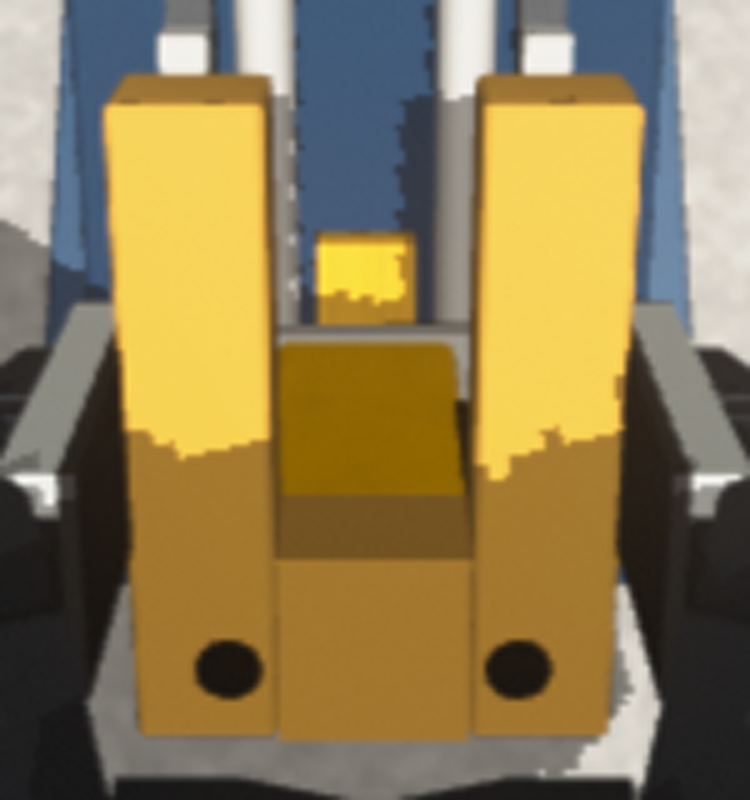

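```bash
python3 - <<'E'
from h import *
K=ci('wrist')[0]; p,A=camtool()
# nominal constants from the start
p=np.array([.0721,.0003,-.1422]); th=0.287; A=np.array([[0,-.958,-.287],[1,0,0],[0,-.287,.958]])
uv=np.array([[180+(a+.5)/5-.5,170+(b+.5)/5-.5] for a,b in [(105,105),(643,105),(137,735),(610,735),(272,103),(478,103)]])
ob=np.array([[35,-25,0],[35,25,0],[-35,-25,0],[-35,25,0],[35,-10,0],[35,10,0]],float)
ok,rv,t=cv2.solvePnP(ob,uv,K,None); R=cv2.Rodrigues(rv)[0]
print('centre of top in tool',(A@(t[:,0]/1000)+p)*1000,'axes in tool'); print((A@R).round(3))
print((cv2.projectPoints(ob,rv,t,K,None)[0][:,0]-uv).round(2))
E
```

```text
centre of top in tool [ -0.8948815    0.35640385 -15.72512025] axes in tool
[[ 1.    -0.001 -0.016]
 [ 0.001  1.    -0.003]
 [ 0.016  0.003  1.   ]]
[[ 0.3  -0.27]
 [-0.12 -0.21]
 [ 0.43  0.13]
 [-0.42  0.06]
 [-0.92  0.15]
 [ 0.75  0.17]]
```

move_arm --pt "0 0 -0.4 0.0067 -0.0329 -0.0242" --pt "0 0 -0.4 0.0067 -0.0329 -0.0242" --pt "0 0 -0.2 0.0067 -0.0329 -0.0242" --pt "0 0 0 0.0067 -0.0329 -0.0242" --pt "0 0 0 0.0067 -0.0329 -0.0242"

```text
clock: 7.55
position: [0.522, -0.0111, 0.2017]
tool_rot: [-3.14, 0.001, 1.709]
force: [-1.0, -0.3, -3.3]
grip_width: 0.0489
```

```bash
python3 -c "
from h import *
P=np.load('pile.npy')
R=Rm([np.pi,0,P[3]])
delta(np.array([P[0],P[1],.10])-R@np.array([-.0009,.0004,0]),R)
"
```

```text
t 7.55 pos [ 0.522  -0.0111  0.2017] rpy [-3.140e+00  1.000e-03  1.709e+00] F [-1.  -0.3 -3.3] w 0.0489
shift units(25mm): [-6.458  3.642  4.07 ]  turn units(pi): [-0.0006  0.0005  0.0018]  |turn| deg 0.4
```

Clear of the stop; travel laterally, then descend.

move_arm --pt "-0.6 0.3 0 0 0 0.0018" --pt "-0.9 0.5 0 0 0 0" --pt "-0.9 0.5 0 0 0 0" --pt "-0.9 0.5 0.3 0 0 0" --pt "-0.9 0.5 0.6 0 0 0"

```text
clock: 8.05
position: [0.5932, -0.1083, 0.1785]
tool_rot: [-3.14, -0.002, 1.701]
force: [0.9, 0.3, -1.9]
grip_width: 0.0486
```

move_arm --pt "-0.9 0.5 0.8 0 0 0" --pt "-0.8 0.5 0.8 0 0 0" --pt "-0.5 0.3 0.8 0 0 0" --pt "-0.06 0.04 0.7 0 0 0" --pt "0 0 0 0 0 0"

```text
clock: 8.55
position: [0.6312, -0.1583, 0.0977]
tool_rot: [-3.135, -0.004, 1.701]
force: [-0.5, 0.4, -2.1]
grip_width: 0.0488
```

```bash
python3 -c "
from h import *
P=np.load('pile.npy')
R=Rm([np.pi,0,P[3]])
shot('wrist','w6');shot('side','d6');shot('scene','s6')
delta(np.array([P[0],P[1],.10])-R@np.array([-.0009,.0004,0]),R)
f=cv2.imread('pics/d6raw.png'); a=cv2.resize(f[140:230,180:270],(400,400)); g=cv2.imread('pics/s6raw.png'); b=cv2.resize(g[170:260,180:270],(400,400)); cv2.imwrite('pics/m6.png',np.hstack([a,b]))
"
```

```text
t 8.7 pos [ 0.6327 -0.1579  0.1008] rpy [-3.139e+00 -3.000e-03  1.702e+00] F [ 0.6  0.2 -0.8] w 0.0485
shift units(25mm): [-0.035  0.061  0.033]  turn units(pi): [-0.0008 -0.0009 -0.0005]  |turn| deg 0.2
```

View pics/w6.png

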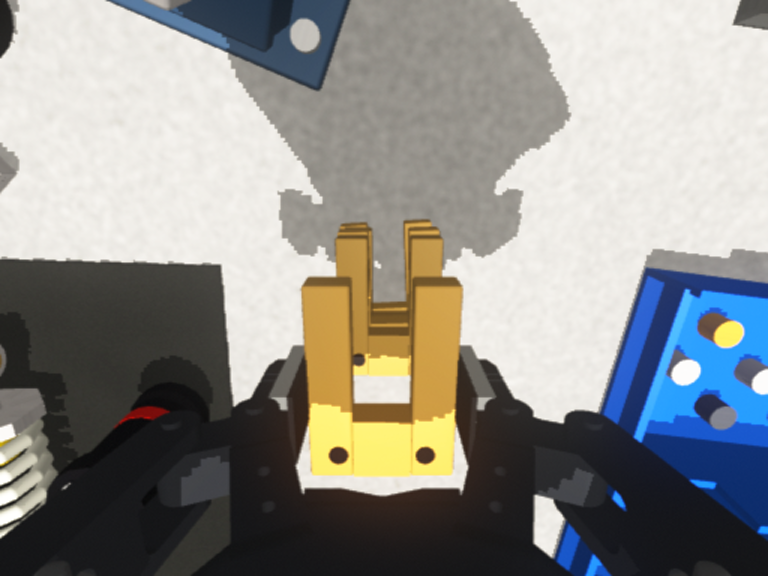

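View pics/m6.png

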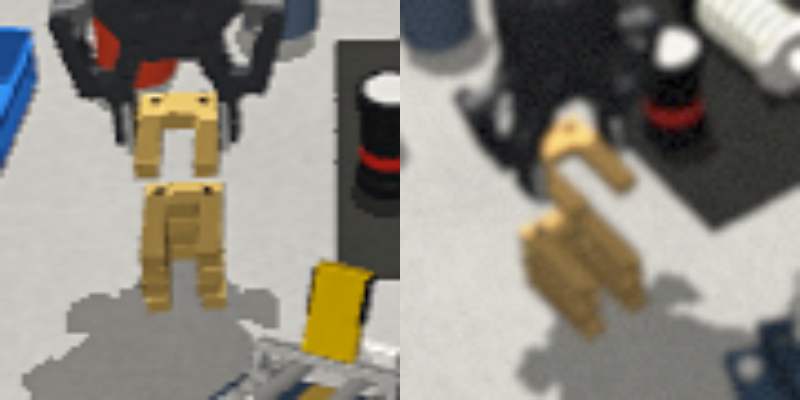

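```bash
python3 - <<'E'
from h import *
f=cv2.imread('pics/w6raw.png'); crop(f,190,135,130,130,6,'pics/w6a.png')
P=np.load('pile.npy'); c=ld('w6')
for X in [(35,25),(35,10),(35,-10),(35,-25)]:
    for z in (.0405,.036,.048):
        p=proj(None,np.array([P[0],P[1],z])+Rm([0,0,P[3]])@np.array([X[0],X[1],0])/1000,c); print(X,z,((p-[190,135])*6).round(0))
E
```

```text
(35, 25) 0.0405 [199. 171.]
(35, 25) 0.036 [203. 163.]
(35, 25) 0.048 [192. 183.]
(35, 10) 0.0405 [325. 170.]
(35, 10) 0.036 [327. 163.]
(35, 10) 0.048 [323. 183.]
(35, -10) 0.0405 [494. 170.]
(35, -10) 0.036 [492. 163.]
(35, -10) 0.048 [497. 183.]
(35, -25) 0.0405 [620. 170.]
(35, -25) 0.036 [616. 163.]
(35, -25) 0.048 [628. 183.]
```

View pics/w6a.png

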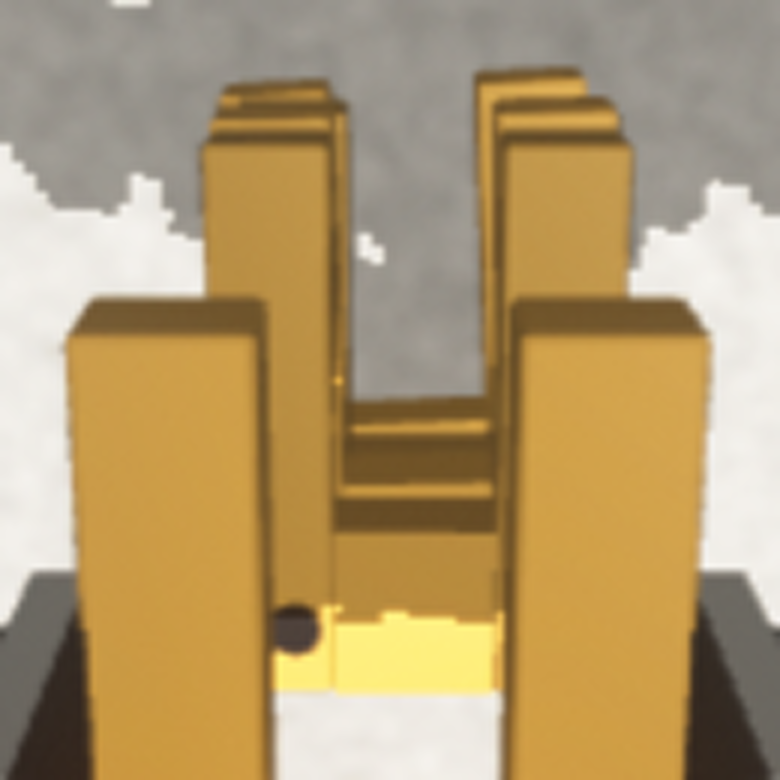

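move_arm --pt "0.045 0.1 0.5 0 0 0" --pt "0 0 0.6 0 0 0" --pt "0 0 0.5 0 0 0" --pt "0 0 0.3 0 0 0" --pt "0 0 0.1 0 0 0"

```text
clock: 9.2
position: [0.6342, -0.1569, 0.0485]
tool_rot: [-3.137, -0.003, 1.702]
force: [0.6, 0.4, -2.5]
grip_width: 0.049
```

move_arm --pt "0 0 0.08 0 0 0" --pt "0 0 0.08 0 0 0" --pt "0 0 0.08 0 0 0"

```text
clock: 9.5
position: [0.635, -0.157, 0.0441]
tool_rot: [-3.139, -0.002, 1.702]
force: [0.2, -0.3, 6.5]
grip_width: 0.0491
```

move_arm --pt "0 0 0.06 0 0 0" --pt "0 0 0.06 0 0 0"

```text
clock: 9.7
position: [0.6347, -0.1572, 0.0411]
tool_rot: [-3.139, -0.003, 1.701]
force: [-5.8, -0.9, 8.5]
grip_width: 0.0487
```

```bash
python3 -c "
from h import *
shot('side','d7');shot('wrist','w7')
o=bot.observe(); print(o['force'],o['position'])
f=cv2.imread('pics/d7raw.png'); crop(f,180,130,100,90,8,'pics/m7.png'); f=cv2.imread('pics/w7raw.png'); crop(f,180,140,150,190,4,'pics/w7a.png')
"
```

```text
[-4.0162474  -0.96967461  4.60791832] [ 0.63469143 -0.15720338  0.04113202]
```

View pics/m7.png

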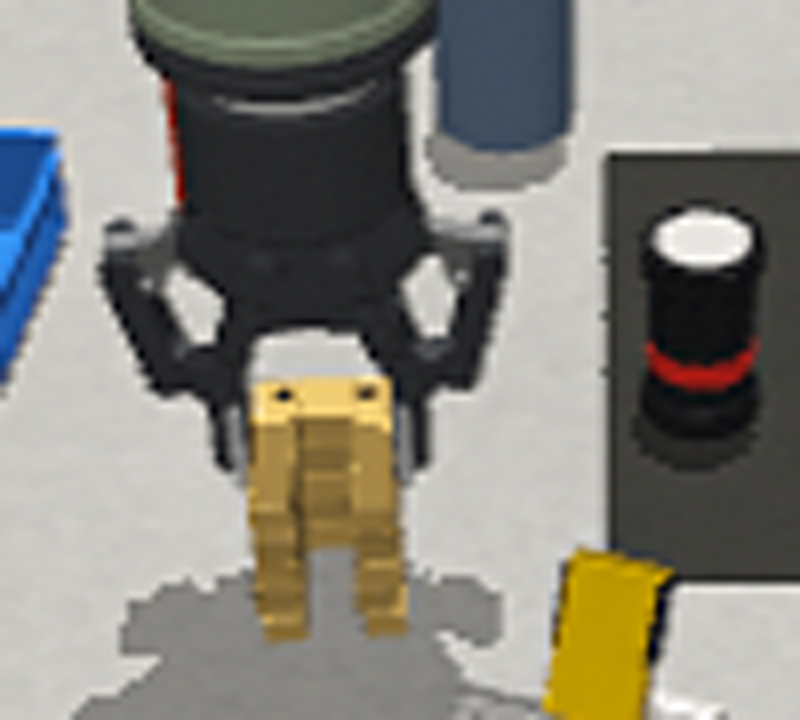

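View pics/w7a.png

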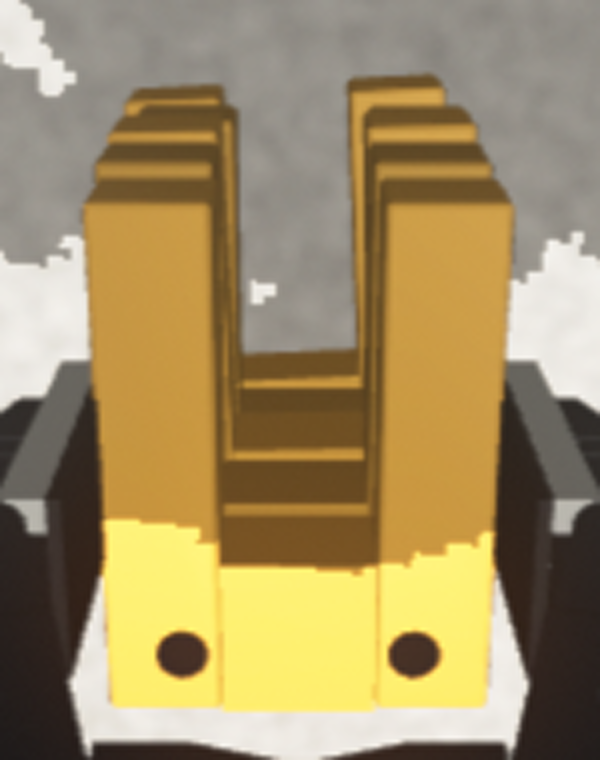

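move_arm --pt "0 0 0.03 0 0 0" --pt "0 0 0 0 0 0"

```text
clock: 10.0
position: [0.6347, -0.1572, 0.0411]
tool_rot: [-3.139, -0.003, 1.701]
force: [-8.6, 1.3, 17.2]
grip_width: 0.049
```

move_arm --pt "0 0 -0.03 0 0 0"

```text
clock: 10.1
position: [0.6346, -0.1572, 0.0412]
tool_rot: [-3.139, -0.003, 1.701]
force: [-1.0, -1.8, -4.4]
grip_width: 0.0488
```

move_arm --pt "0 0 0 0 0 0" --pt "0 0 0 0 0 0" --pt "0 0 0 0 0 0" --claw -0.5

```text
clock: 10.4
position: [0.6351, -0.1568, 0.0408]
tool_rot: [-3.139, -0.003, 1.702]
force: [0.9, -0.2, 0.1]
grip_width: 0.0639
```

```bash
python3 -c "
from h import *
shot('wrist','w8'); delta([.5,0,.2],Rm([np.pi,0,1.7]))
f=cv2.imread('pics/w8raw.png'); crop(f,180,140,150,190,4,'pics/w8a.png')
"
```

```text
t 10.45 pos [ 0.635  -0.1568  0.0408] rpy [-3.139e+00 -3.000e-03  1.702e+00] F [-0.1 -0.2  0.3] w 0.0638
shift units(25mm): [ 6.943 -4.551 -6.337]  turn units(pi): [-0.0009 -0.0008  0.0006]  |turn| deg 0.2
```

View pics/w8a.png

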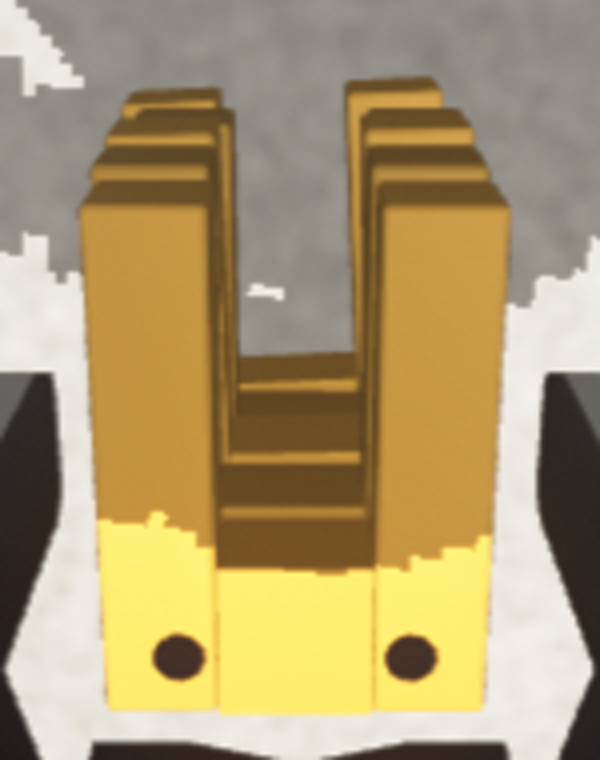

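move_arm --pt "0 0 -0.3 0 0 0" --pt "0 0 -0.8 0 0 0" --pt "0 0 -1 0 0 0" --pt "0 0 -1 0 0 0" --pt "0 0 -1 0 0 0"

```text
clock: 10.95
position: [0.6351, -0.1572, 0.1449]
tool_rot: [-3.139, -0.003, 1.701]
force: [-0.1, 1.1, -0.9]
grip_width: 0.0641
```

```bash
python3 -c "
from h import *
shot('wrist','w9'); dbed(-4,0,85)
f=cv2.imread('pics/w9raw.png'); crop(f,180,140,150,190,4,'pics/w9a.png')
"
```

```text
bed coords tcp mm [ -83.4 -148.7  102.3]
t 11.0 pos [ 0.6366 -0.158   0.1489] rpy [ 3.140e+00 -1.000e-03  1.701e+00] F [ 2.3 -1.3  5.1] w 0.0642
shift units(25mm): [ 5.093 -4.361 -0.99 ]  turn units(pi): [-0.0314  0.1642  0.119 ]  |turn| deg 36.9
```

View pics/w9a.png

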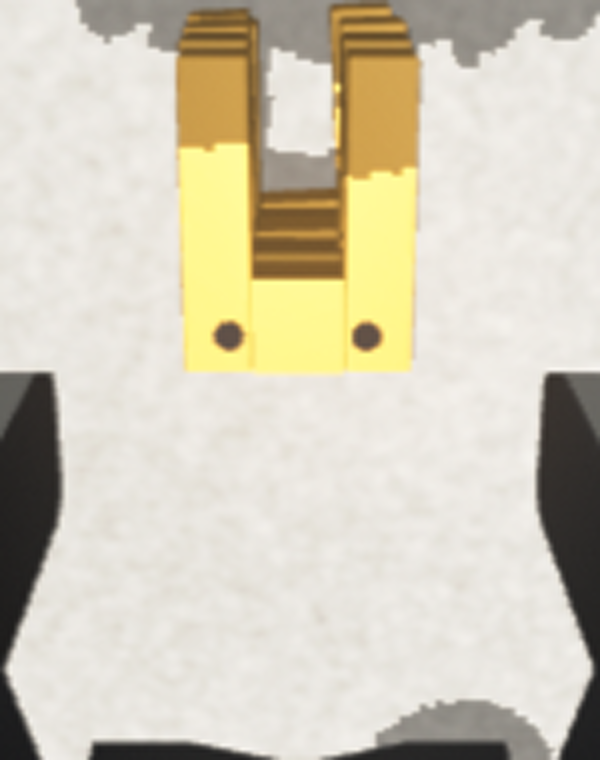

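move_arm --pt "0.8 -0.7 -1 0 0 0" --pt "0.9 -0.8 -0.6 0 0 0" --pt "0.9 -0.8 0 0 0 0" --pt "0.9 -0.8 0 0 0 0" --pt "0.9 -0.7 0 0 0 0" --claw -0.6

```text
clock: 11.5
position: [0.5257, -0.0599, 0.1844]
tool_rot: [-3.139, -0.003, 1.701]
force: [1.4, 0.5, -0.9]
grip_width: 0.0685
```

move_arm --pt "0.5 -0.3 0 -0.0063 0.0329 0.0238" --pt "0 0 0 -0.0063 0.0329 0.0238" --pt "0 0 0 -0.0063 0.0329 0.0238" --pt "0 0 0 -0.0063 0.0329 0.0238" --pt "0 0 0 -0.0063 0.0329 0.0238"

```text
clock: 12.0
position: [0.5183, -0.0496, 0.185]
tool_rot: [-3.138, -0.529, 1.314]
force: [0.1, -0.2, 0.6]
grip_width: 0.0685
```

move_arm --pt "0 0 0 0 0 0"

```text
clock: 12.1
position: [0.5169, -0.0519, 0.1837]
tool_rot: [-3.134, -0.526, 1.308]
force: [0.7, 0.6, -0.1]
grip_width: 0.0681
```

```bash
python3 -c "
from h import *
shot('wrist','w10'); dbed(-4,0,2)
"
```

```text
bed coords tcp mm [-1.8 -6.3 95.5]
t 12.15 pos [ 0.5172 -0.0508  0.1838] rpy [-3.135 -0.523  1.314] F [-0.  -0.4  0.1] w 0.0687
shift units(25mm): [-0.086 -0.239  3.742]  turn units(pi): [-0.0011  0.0001 -0.0014]  |turn| deg 0.3
```

View pics/w10.png

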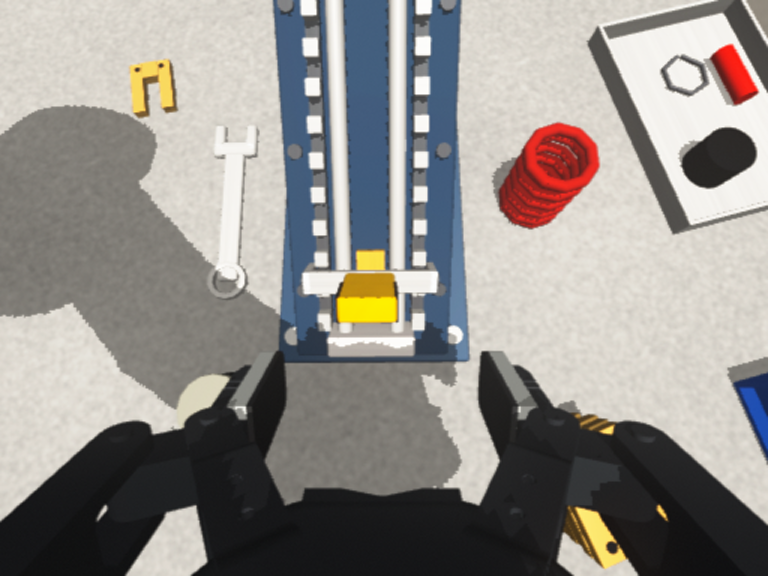

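move_arm --pt "-0.09 -0.24 0.6 -0.001 0 -0.001" --pt "0 0 0.9 0 0 0" --pt "0 0 0.9 0 0 0" --pt "0 0 0.8 0 0 0" --pt "0 0 0.5 0 0 0"

```text
clock: 12.65
position: [0.5229, -0.0027, 0.1021]
tool_rot: [-3.141, -0.523, 1.325]
force: [-0.4, 0.7, 0.3]
grip_width: 0.0683
```

```bash
python3 -c "
from h import *
shot('wrist','w11'); shot('side','d11'); dbed(-4,0,2)
f=cv2.imread('pics/d11raw.png'); crop(f,190,150,120,100,6,'pics/d11a.png')
"
```

```text
bed coords tcp mm [-1.5  0.4  0.9]
t 12.75 pos [ 0.5225 -0.0031  0.1021] rpy [-3.14  -0.523  1.323] F [0.4 0.3 0.5] w 0.0686
shift units(25mm): [-0.101  0.017 -0.042]  turn units(pi): [-0.0013  0.      0.0013]  |turn| deg 0.3
```

View pics/w11.png

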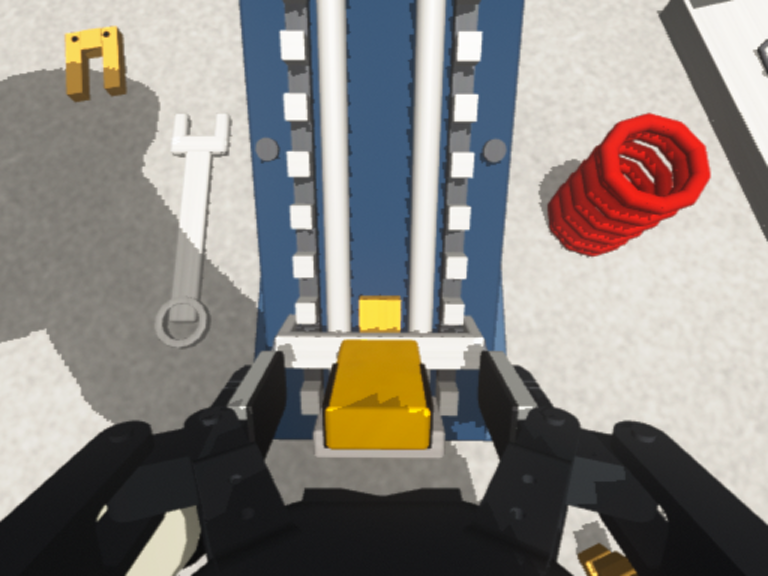

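View pics/d11a.png

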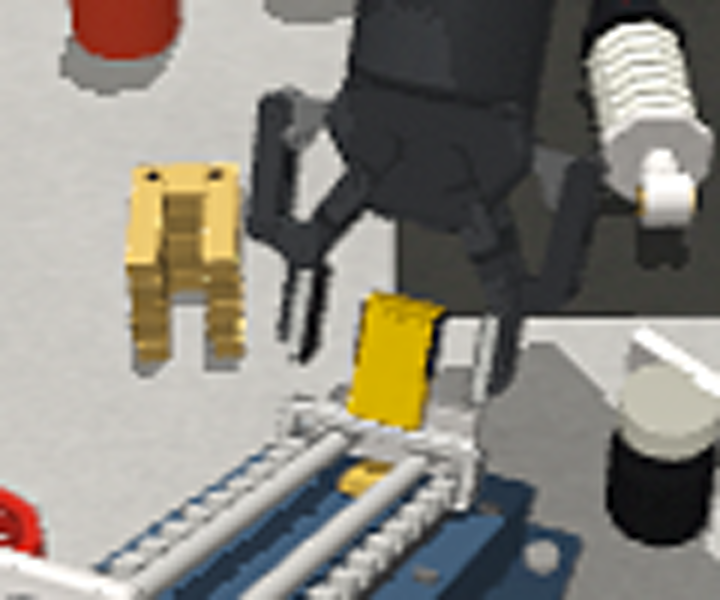

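move_arm --pt "-0.06 0 0 -0.001 0 0.001" --pt "0 0 0 0 0 0" --pt "0 0 0 0 0 0" --pt "0 0 0 0 0 0" --pt "0 0 0 0 0 0" --claw 1 --force 45

```text
clock: 13.25
position: [0.5218, -0.0065, 0.1028]
tool_rot: [3.141, -0.525, 1.316]
force: [-8.9, -2.5, 10.7]
grip_width: 0.0292
```

```bash
python3 -c "
from h import *
dbed(-4,0,2)
"
```

```text
bed coords tcp mm [-4.1  0.3  3.3]
t 13.25 pos [ 0.5218 -0.0065  0.1028] rpy [ 3.141 -0.525  1.316] F [-8.9 -2.5 10.7] w 0.0292
shift units(25mm): [0.005 0.01  0.052]  turn units(pi): [ 0.0005 -0.0004 -0.0007]  |turn| deg 0.2
```

Gripped at 29 mm. Lift about 15 mm along the bed normal.

move_arm --pt "0 0 -0.15 0 0 0" --pt "0 0 -0.2 0 0 0" --pt "0 0 -0.2 0 0 0" --pt "0 0 -0.1 0 0 0" --pt "0 0 0 0 0 0"

```text
clock: 13.75
position: [0.52, -0.0141, 0.1166]
tool_rot: [3.141, -0.524, 1.316]
force: [-4.3, 0.7, -2.9]
grip_width: 0.029
```

```bash
python3 -c "
from h import *
shot('wrist','w12'); shot('side','d12');dbed(96,0,16)
f=cv2.imread('pics/d12raw.png'); crop(f,190,150,120,100,6,'pics/d12a.png')
"
```

```text
bed coords tcp mm [-4.1  0.2 18.9]
t 13.85 pos [ 0.52   -0.014   0.1164] rpy [ 3.141 -0.524  1.316] F [-5.3  1.2 -2.5] w 0.0297
shift units(25mm): [ 4.003e+00 -2.000e-03  1.210e-01]  turn units(pi): [ 0.0005 -0.0002 -0.0007]  |turn| deg 0.2
```

View pics/w12.png

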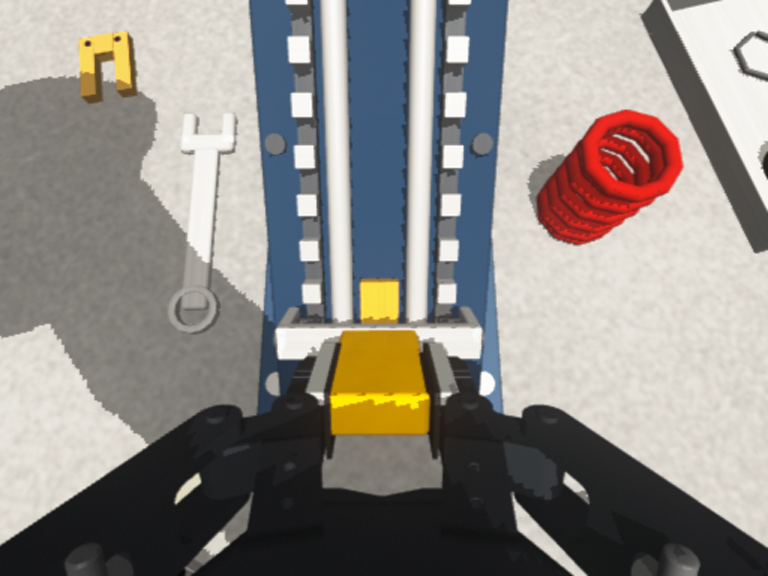

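View pics/d12a.png

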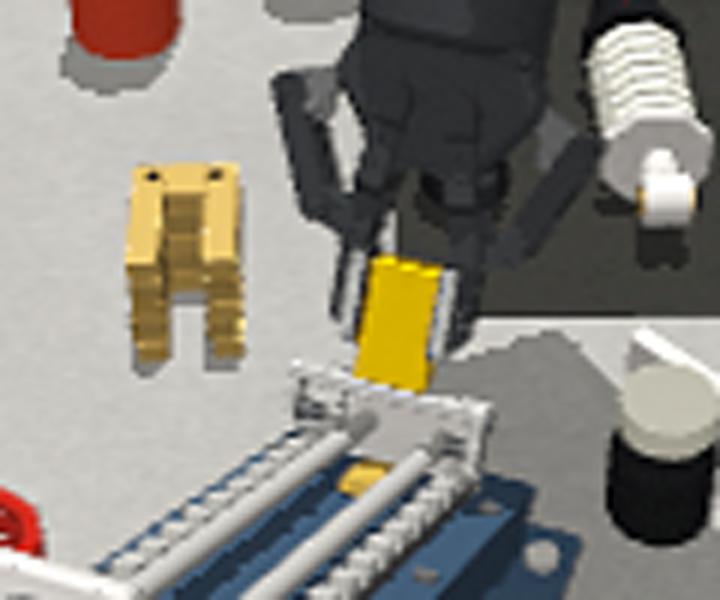

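move_arm --pt "0.5 0 0 0 0 0" --pt "0.9 0 0 0 0 0" --pt "0.9 0 0 0 0 0" --pt "0.9 0 0 0 0 0" --pt "0.86 0 0 0 0 0"

```text
clock: 14.35
position: [0.5421, 0.0717, 0.1675]
tool_rot: [-3.141, -0.524, 1.316]
force: [-4.2, -0.9, -3.9]
grip_width: 0.0294
```

move_arm --pt "0 0 0 0 0 0" --pt "0 0 0 0 0 0"

```text
clock: 14.55
position: [0.5421, 0.0719, 0.1675]
tool_rot: [3.141, -0.525, 1.318]
force: [-4.9, 0.5, -2.2]
grip_width: 0.0292
```

```bash
python3 -c "
from h import *
shot('wrist','w13');dbed(97.4,0,3.3)
"
```

```text
bed coords tcp mm [98.   0.1 18.9]
t 14.6 pos [0.5421 0.0716 0.1673] rpy [ 3.141 -0.525  1.317] F [-5.4  0.8 -2.7] w 0.0293
shift units(25mm): [-0.025  0.004  0.623]  turn units(pi): [ 0.0003 -0.0003 -0.0004]  |turn| deg 0.1
```

View pics/w13.png

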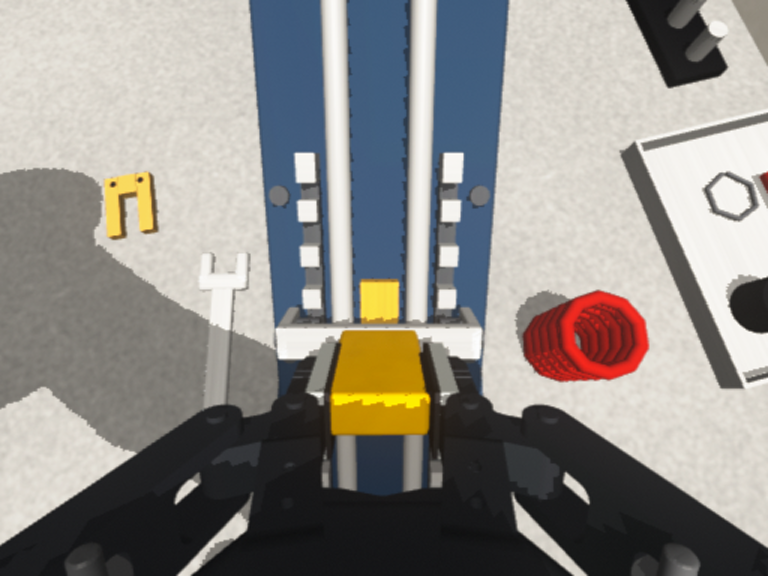

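move_arm --pt "-0.02 0 0.15 0 0 0" --pt "0 0 0.2 0 0 0" --pt "0 0 0.15 0 0 0" --pt "0 0 0.1 0 0 0" --pt "0 0 0 0 0 0"

```text
clock: 15.1
position: [0.5437, 0.0782, 0.1537]
tool_rot: [-3.141, -0.525, 1.316]
force: [-5.6, 0.5, -2.5]
grip_width: 0.0295
```

```bash
python3 -c "
from h import *
dbed(97.4,0,3.3)
"
```

```text
bed coords tcp mm [97.   0.2  3.7]
t 15.1 pos [0.5437 0.0782 0.1537] rpy [-3.141 -0.525  1.316] F [-5.6  0.5 -2.5] w 0.0295
shift units(25mm): [0.015 0.007 0.014]  turn units(pi): [ 0.0002 -0.0003 -0.0007]  |turn| deg 0.1
```

Nearly seated with no hang-up (no force rise). Release; it drops the last fraction by itself.

move_arm --pt "0 0 0.02 0 0 0" --pt "0 0 0 0 0 0" --pt "0 0 0 0 0 0" --pt "0 0 0 0 0 0" --claw -0.6

```text
clock: 15.5
position: [0.5446, 0.0782, 0.1535]
tool_rot: [3.14, -0.525, 1.317]
force: [-0.5, -1.3, -0.0]
grip_width: 0.0678
```

move_arm --pt "0 0 -0.5 0 0 0" --pt "0 0 -0.9 0 0 0" --pt "0 0 -1 0 0 0" --pt "0 0 -1 0 0 0" --pt "0 0 -1 0 0 0"

```text
clock: 16.0
position: [0.53, 0.0238, 0.2501]
tool_rot: [3.14, -0.524, 1.316]
force: [0.2, 0.4, -0.2]
grip_width: 0.0683
```

```bash
python3 -c "
from h import *
shot('wrist','w14');shot('side','d14'); shot('scene','s14')
dbed(97.4,0,3.3)
f=cv2.imread('pics/d14raw.png'); crop(f,170,170,120,100,6,'pics/d14a.png')
"
```

```text
bed coords tcp mm [ 96.9  -0.9 115.2]
t 16.15 pos [0.5308 0.0238 0.2502] rpy [ 3.138 -0.525  1.316] F [ 0.3 -0.2 -0.7] w 0.0683
shift units(25mm): [ 0.013 -0.058  4.476]  turn units(pi): [ 0.0016 -0.0004 -0.0007]  |turn| deg 0.3
```

View pics/w14.png

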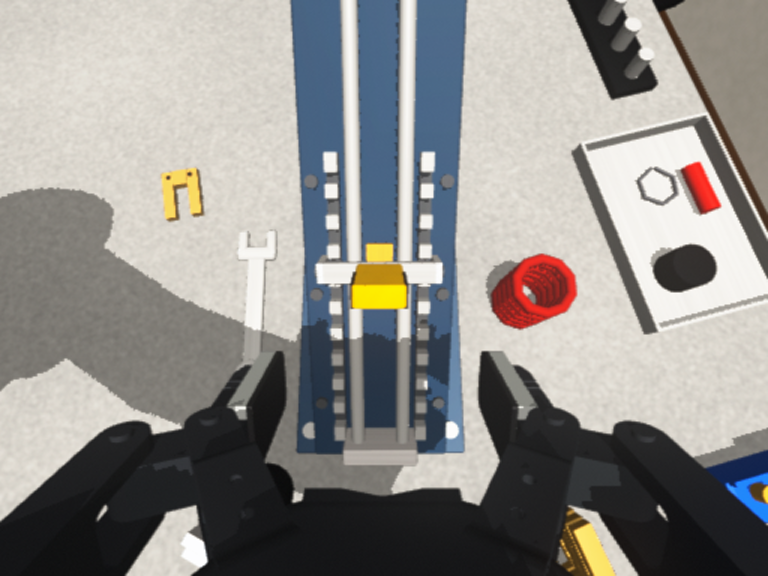

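View pics/d14a.png

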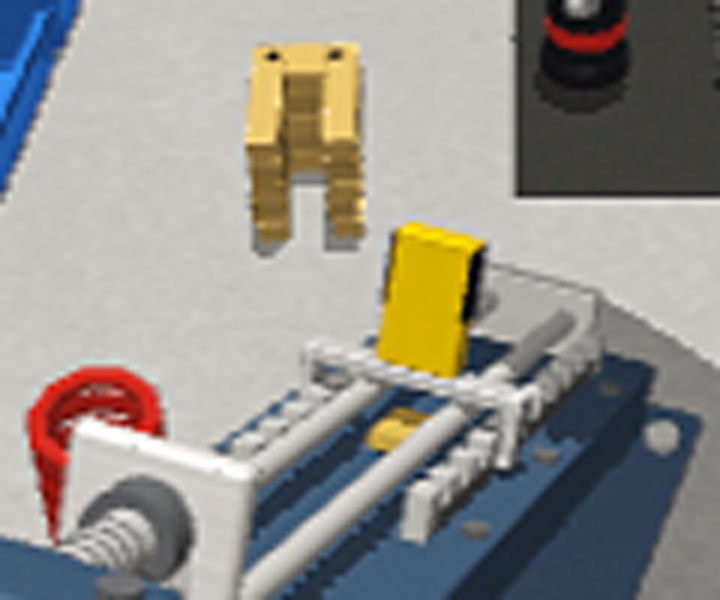

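```bash
python3 - <<'E'
from h import *
v=np.load('fit.npy'); B,R,_=bed(); off=v[7:16].reshape(3,3)
out=[]
for tag,n,c,x0,y0,s in [('d14','side',2,225,195,14),('s14','scene',1,285,215,14)]:
    f=cv2.imread(f'pics/{tag}raw.png'); cr=cv2.resize(f[y0:y0+45,x0:x0+45],None,fx=s,fy=s,interpolation=cv2.INTER_CUBIC)
    for lift,col in ((0,(0,255,0)),(9,(255,0,255))):
      P=[]
      for X in [(100,15,35),(100,-15,35),(86,-15,35),(86,15,35)]:
        X=np.array(X,float); X[2]+=lift
        P.append((proj(n,B+R@X/1000+off[c])-[x0,y0]+.5)*s)
      cv2.polylines(cr,[np.round(P).astype(int)],True,col,1)
    out.append(cv2.resize(cr,(400,400)))
cv2.imwrite('pics/m14.png',np.hstack(out))
E
```

```text
(no output)
```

View pics/m14.png

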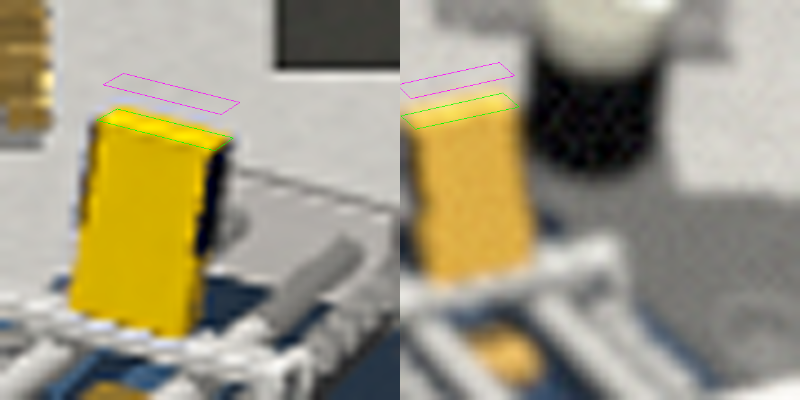

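```bash
python3 - <<'E'
from h import *
c=ld('w1'); 
for p in [(380,210),(370,110),(420,470),(410,380)]:
    print(onz(ray(None,(160+p[0]/8,262+p[1]/8),c),.035).round(4))
D=lambda u,v:ray('side',(190+u/4,130+v/4))
for n,p in dict(collar=(437,178),eye=(447,212),dial=(420,72),springmid=(432,130),can=(312,120),jar=(563,95)).items(): print(n,onz(D(*p),.03).round(4))
X,e=tri([D(312,112),ray('scene',(360/1.5,272/1.5))]);print('can top',X,e)
X,e=tri([D(565,92),ray('scene',(418/1.5,229/1.5))]);print('jar top',X,e)
dbed(97,0,115)
delta([.45,-.12,.25],Rm([np.pi,0,np.pi/2]))
E
```

```text
[ 0.4133 -0.2548  0.035 ]
[ 0.4118 -0.221   0.035 ]
[ 0.4217 -0.3475  0.035 ]
[ 0.4198 -0.3146  0.035 ]
collar [ 0.4131 -0.2583  0.03  ]
eye [ 0.4053 -0.2189  0.03  ]
dial [ 0.4286 -0.398   0.03  ]
springmid [ 0.4176 -0.3186  0.03  ]
can [ 0.5127 -0.3225  0.03  ]
jar [ 0.312  -0.3766  0.03  ]
can top [ 0.50999231 -0.26081077  0.07960897] [np.float64(0.0027793223385935524), np.float64(0.0027793223385937267)]
jar top [ 0.31516277 -0.34894896  0.05107021] [np.float64(0.0010444599146616428), np.float64(0.001044459914661563)]
bed coords tcp mm [ 96.9  -0.9 115.2]
t 16.15 pos [0.5308 0.0238 0.2502] rpy [ 3.138 -0.525  1.316] F [ 0.3 -0.2 -0.7] w 0.0683
shift units(25mm): [ 0.003 -0.035  0.008]  turn units(pi): [ 0.0016 -0.0004 -0.0007]  |turn| deg 0.3
t 16.15 pos [0.5308 0.0238 0.2502] rpy [ 3.138 -0.525  1.316] F [ 0.3 -0.2 -0.7] w 0.0683
shift units(25mm): [-5.526 -1.669 -3.195]  turn units(pi): [ 0.0224 -0.166  -0.0794]  |turn| deg 33.4
```

```bash
python3 - <<'E'
from h import *
delta([.418,-.30,.20],Rm([np.pi,0,1.65]))
R=Rm([np.pi,0,1.65]); print((R.T@(np.array([.418,-.30,.20])-bot.observe()['position'])/.025).round(2))
E
```

```text
t 16.15 pos [0.5308 0.0238 0.2502] rpy [ 3.138 -0.525  1.316] F [ 0.3 -0.2 -0.7] w 0.0683
shift units(25mm): [-12.838  -1.089  -5.115]  turn units(pi): [ 0.029  -0.1653 -0.104 ]  |turn| deg 35.5
[-12.55  -5.52   2.01]
```

move_arm --pt "0 0 0 0.0058 -0.0331 -0.0208" --pt "0 0 0 0.0058 -0.0331 -0.0208" --pt "0 0 0 0.0058 -0.0331 -0.0208" --pt "0 0 0 0.0058 -0.0331 -0.0208" --pt "0 0 0 0.0058 -0.0331 -0.0208"

```text
clock: 16.65
position: [0.5306, 0.0251, 0.2487]
tool_rot: [-3.139, 0.004, 1.654]
force: [-0.1, -1.0, -0.3]
grip_width: 0.0685
```

move_arm --pt "-1 -0.42 0 0 0 0" --pt "-1 -0.42 0 0 0 0" --pt "-1 -0.42 0 0 0 0" --pt "-1 -0.42 0 0 0 0" --pt "-1 -0.42 0 0 0 0"

```text
clock: 17.15
position: [0.4874, -0.1044, 0.2483]
tool_rot: [-3.138, -0.0, 1.652]
force: [0.7, -0.4, -1.1]
grip_width: 0.0683
```

move_arm --pt "-1 -0.43 0 0 0 0" --pt "-1 -0.43 0 0 0 0" --pt "-1 -0.43 0.2 0 0 0" --pt "-1 -0.43 0.4 0 0 0" --pt "-1 -0.43 0.6 0 0 0"

```text
clock: 17.65
position: [0.4443, -0.2335, 0.2186]
tool_rot: [-3.139, 0.0, 1.652]
force: [0.7, 0.3, 0.2]
grip_width: 0.0678
```

move_arm --pt "-0.9 -0.5 0.5 0 0 0" --pt "-0.9 -0.4 0.3 0 0 0" --pt "-0.5 -0.2 0 0 0 0" --pt "-0.2 -0.1 0 0 0 0" --pt "0 0 0 0 0 0"

```text
clock: 18.15
position: [0.4198, -0.2975, 0.1992]
tool_rot: [-3.139, 0.0, 1.651]
force: [-0.2, 0.1, 0.3]
grip_width: 0.0678
```

```bash
python3 -c "
from h import *
shot('wrist','w15');delta([.418,-.30,.20],Rm([np.pi,0,1.65]))
"
```

```text
t 18.2 pos [ 0.4201 -0.2969  0.1991] rpy [-3.139 -0.     1.652] F [0.1 0.5 0. ] w 0.0681
shift units(25mm): [-0.118 -0.095 -0.034]  turn units(pi): [-0.0007 -0.      0.0006]  |turn| deg 0.2
```

View pics/w15.png

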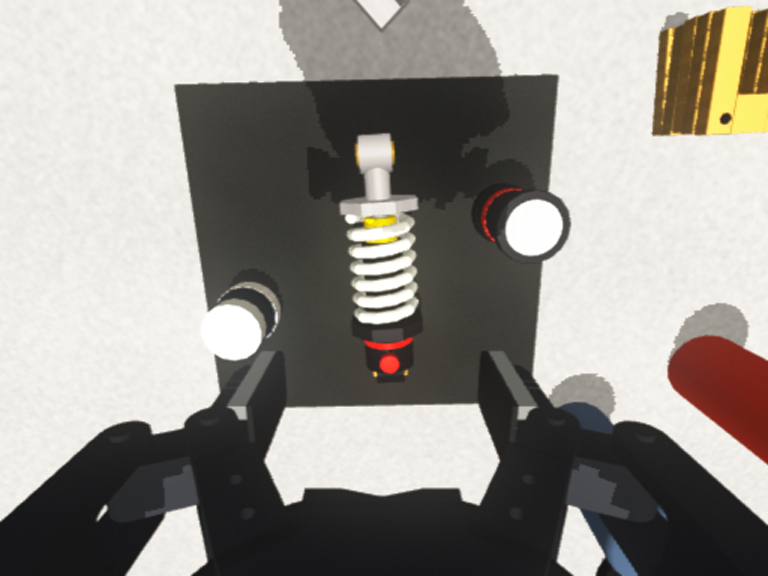

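```bash
python3 - <<'E'
from h import *
f=cv2.imread('pics/w15raw.png'); crop(f,215,80,80,180,4,'pics/w15a.png')
c=ld('w15')
pts=[]
for n,p in dict(eyetip=(376.5,135),rod=(377,185),collarS=(379,206),sp1=(381,235),sp2=(384,285),collarB=(388,327),end=(390,381)).items():
    X=onz(ray(None,(p[0]/1.5-.17,p[1]/1.5-.17),c),.029); print(n,X.round(4)); pts.append(X)
pts=np.array(pts); a=np.polyfit(pts[:,1],pts[:,0],1); print('yaw',np.pi/2-np.arctan(a[0]), 'len',np.linalg.norm(pts[0]-pts[-1]))
E
```

```text
eyetip [ 0.4097 -0.2098  0.029 ]
rod [ 0.4126 -0.2433  0.029 ]
collarS [ 0.4152 -0.258   0.029 ]
sp1 [ 0.4184 -0.279   0.029 ]
sp2 [ 0.4237 -0.3172  0.029 ]
collarB [ 0.4297 -0.3513  0.029 ]
end [ 0.4354 -0.3986  0.029 ]
yaw 1.7120272340818057 len 0.19055844855226525
```

View pics/w15a.png

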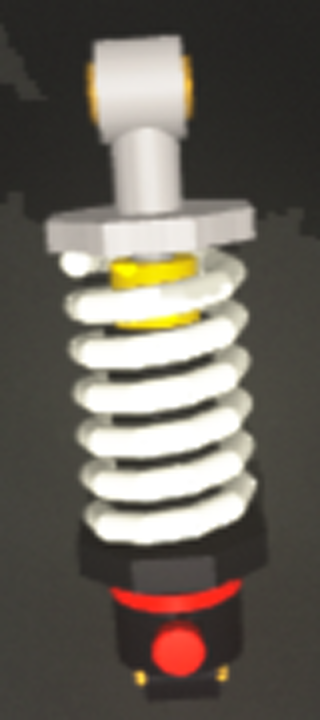

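```bash
python3 - <<'E'
from h import *
delta([.4222,-.3035,.010],Rm([np.pi,0,1.712]))
E
```

```text
t 18.2 pos [ 0.4201 -0.2969  0.1991] rpy [-3.139 -0.     1.652] F [0.1 0.5 0. ] w 0.0681
shift units(25mm): [-0.272  0.079  7.566]  turn units(pi): [-0.0007 -0.     -0.0191]  |turn| deg 3.4
```

move_arm --pt "-0.27 0.08 0.6 0 0 -0.0191" --pt "0 0 1 0 0 0" --pt "0 0 1 0 0 0" --pt "0 0 0.9 0 0 0" --pt "0 0 0.3 0 0 0"

```text
clock: 18.7
position: [0.422, -0.3025, 0.1024]
tool_rot: [-3.137, -0.002, 1.713]
force: [0.5, -0.4, -0.2]
grip_width: 0.0685
```

```bash
python3 - <<'E'
from h import *
shot('wrist','w16'); delta([.4222,-.3035,.010],Rm([np.pi,0,1.712]))
c=ld('w16')
for n,X in dict(tip=(0.4226+.095*np.cos(1.712),-.3042+.095*np.sin(1.712),.029),mid=(.4226,-.3042,.029),cS=(0.4226+.047*np.cos(1.712),-.3042+.047*np.sin(1.712),.029)).items(): print(n,(proj(None,X,c)*1.5).round(0))
E
```

```text
t 18.75 pos [ 0.4219 -0.3027  0.1024] rpy [-3.137e+00 -2.000e-03  1.713e+00] F [-0.6  0.9 -1.4] w 0.0683
shift units(25mm): [-0.04   0.023  3.697]  turn units(pi): [-0.0014 -0.0005  0.0003]  |turn| deg 0.3
tip [381. 113.]
mid [381. 304.]
cS [381. 216.]
```

View pics/w16.png

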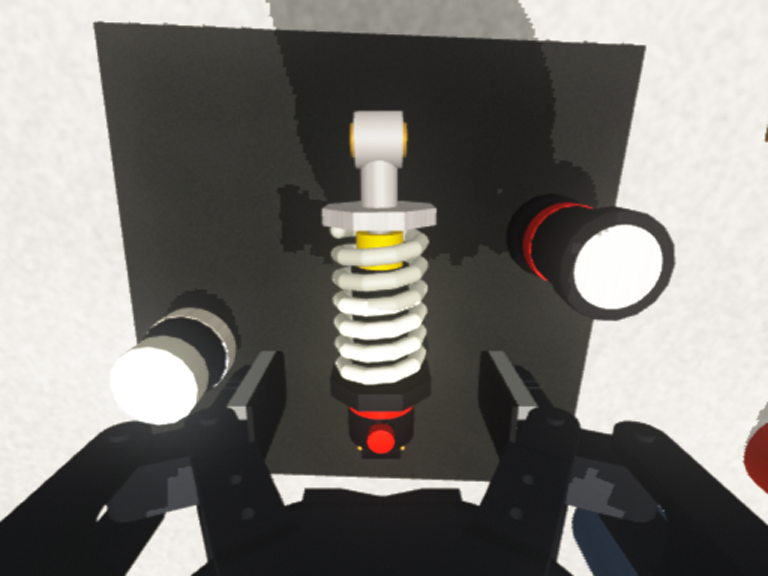

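move_arm --pt "-0.03 0.02 0.6 0 0 0" --pt "0 0 0.9 0 0 0" --pt "0 0 0.9 0 0 0" --pt "0 0 0.6 0 0 0" --pt "0 0 0.3 0 0 0"

```text
clock: 19.25
position: [0.4225, -0.3044, 0.0206]
tool_rot: [-3.139, -0.0, 1.712]
force: [0.2, -0.3, -0.0]
grip_width: 0.0685
```

move_arm --pt "0 0 0.2 0 0 0" --pt "0 0 0.18 0 0 0" --pt "0 0 0 0 0 0"

```text
clock: 19.55
position: [0.4225, -0.3048, 0.012]
tool_rot: [-3.139, 0.0, 1.712]
force: [-0.1, -0.1, -0.5]
grip_width: 0.0682
```

```bash
python3 - <<'E'
from h import *
shot('side','d17'); delta([.4222,-.3035,.010],Rm([np.pi,0,1.712]))
f=cv2.imread('pics/d17raw.png'); crop(f,230,110,120,100,6,'pics/d17a.png')
E
```

```text
t 19.6 pos [ 0.4225 -0.3048  0.0122] rpy [-3.139  0.     1.712] F [-0.6 -0.7 -0.7] w 0.0684
shift units(25mm): [ 0.053 -0.004  0.087]  turn units(pi): [-0.0007  0.     -0.0001]  |turn| deg 0.1
```

View pics/d17a.png

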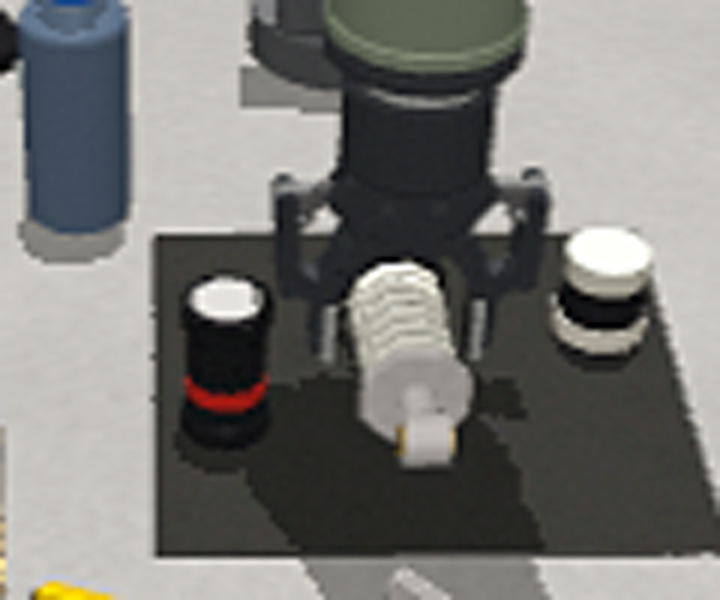

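move_arm --pt "0 0 0.04 0 0 0" --pt "0 0 0 0 0 0" --pt "0 0 0 0 0 0" --pt "0 0 0 0 0 0" --pt "0 0 0 0 0 0" --claw 1 --force 90

```text
clock: 20.1
position: [0.4225, -0.3049, 0.0116]
tool_rot: [-3.14, 0.0, 1.711]
force: [-2.9, 2.3, 11.6]
grip_width: 0.048
```

move_arm --pt "0 0 -0.1 0 0 0" --pt "0 0 -0.3 0 0 0" --pt "0 0 -0.6 0 0 0" --pt "0 0 -0.9 0 0 0" --pt "0 0 -1 0 0 0"

```text
clock: 20.6
position: [0.422, -0.3045, 0.0842]
tool_rot: [-3.138, -0.001, 1.711]
force: [0.5, -0.1, -4.7]
grip_width: 0.0478
```

```bash
python3 - <<'E'
from h import *
shot('wrist','w18'); o=bot.observe(); print(o['force'],o['moment']); dbed(200,0,100)
E
```

```text
[ 4.96107436 -4.30444859  2.30145809] [-0.35591812 -0.44739653  0.01778463]
bed coords tcp mm [-283.8   21.2  147.4]
t 20.65 pos [ 0.4233 -0.3056  0.0877] rpy [-3.141e+00  2.000e-03  1.711e+00] F [ 5.  -4.3  2.3] w 0.0473
shift units(25mm): [16.027  7.545 -8.064]  turn units(pi): [-0.0326  0.165   0.1219]  |turn| deg 37.4
```

View pics/w18.png

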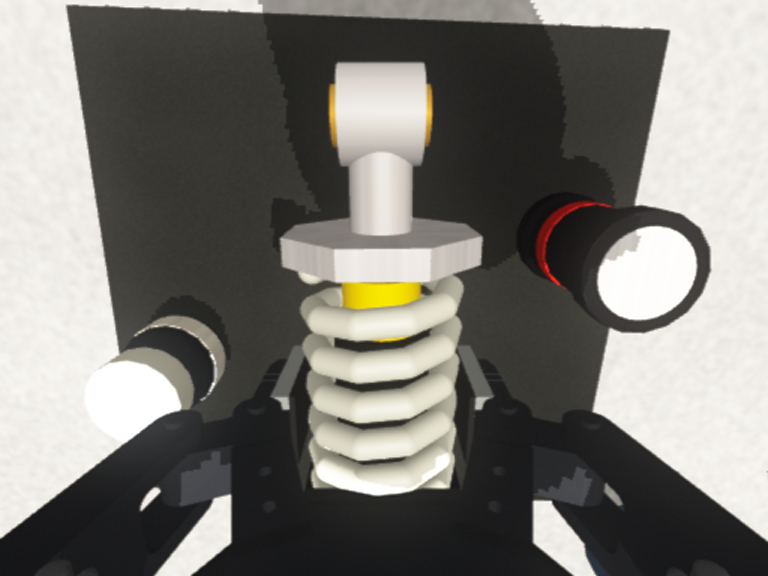

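```bash
python3 - <<'E'
from h import *
B,R,Rt=bed(); T=B+R@np.array([.2015,.0,.09]); print(T); o=bot.observe(); R0=Rm(o['tool_rot']); print((R0.T@(T-o['position'])/.025).round(2))
E
```

```text
[0.55567495 0.12394345 0.28068237]
[16.26  7.64 -7.75]
```

move_arm --pt "0 0 -0.9 0 0 0" --pt "0 0 -1 0 0 0" --pt "0.2 0.1 -1 0 0 0" --pt "0.5 0.25 -1 0 0 0" --pt "0.8 0.4 -1 0 0 0"

```text
clock: 21.15
position: [0.4355, -0.2652, 0.2069]
tool_rot: [-3.139, 0.0, 1.709]
force: [1.6, 0.2, -5.4]
grip_width: 0.0474
```

move_arm --pt "0.9 0.42 -0.9 0 0 0" --pt "0.9 0.42 -0.9 0 0 0" --pt "0.9 0.42 -0.9 0 0 0" --pt "0.9 0.42 -0.6 0 0 0" --pt "0.9 0.42 -0.2 0 0 0"

```text
clock: 21.65
position: [0.4729, -0.1452, 0.2947]
tool_rot: [-3.141, -0.0, 1.711]
force: [0.4, -0.2, -5.2]
grip_width: 0.0476
```

move_arm --pt "0.9 0.42 0 -0.0032 0.0165 0.0122" --pt "0.8 0.5 -0.2 -0.0032 0.0165 0.0122" --pt "0.8 0.5 -0.2 -0.0032 0.0165 0.0122" --pt "0.8 0.5 -0.2 -0.0032 0.0165 0.0122" --pt "0.7 0.5 -0.2 -0.0032 0.0165 0.0122"

```text
clock: 22.15
position: [0.5259, -0.0451, 0.3239]
tool_rot: [3.119, -0.264, 1.52]
force: [0.1, -0.9, -4.7]
grip_width: 0.048
```

```bash
python3 - <<'E'
from h import *
dbed(201.5,0,90)
E
```

```text
bed coords tcp mm [ 74.9 -13.3 213. ]
t 22.15 pos [ 0.5259 -0.0451  0.3239] rpy [ 3.119 -0.264  1.52 ] F [ 0.1 -0.9 -4.7] w 0.048
shift units(25mm): [6.124 0.773 3.468]  turn units(pi): [-0.0177  0.0816  0.0603]  |turn| deg 18.5
```

move_arm --pt "0.5 0.1 0 -0.0044 0.0204 0.0151" --pt "0.5 0.1 0 -0.0044 0.0204 0.0151" --pt "0.5 0.1 0 -0.0044 0.0204 0.0151" --pt "0.5 0.1 0 -0.0044 0.0204 0.0151" --pt "0.5 0.1 0 0 0 0"

```text
clock: 22.65
position: [0.5458, 0.0075, 0.3472]
tool_rot: [-3.14, -0.522, 1.315]
force: [0.0, -0.3, -5.4]
grip_width: 0.0476
```

```bash
python3 - <<'E'
from h import *
dbed(201.5,0,90)
E
```

```text
bed coords tcp mm [135.  -19.5 205.2]
t 22.65 pos [0.5458 0.0075 0.3472] rpy [-3.14  -0.522  1.315] F [ 0.  -0.3 -5.4] w 0.0476
shift units(25mm): [ 2.666 -0.79   4.604]  turn units(pi): [ 0.0002  0.0006 -0.0011]  |turn| deg 0.2
```

move_arm --pt "0.6 -0.2 0.6 0 0 0" --pt "0.7 -0.2 0.9 0 0 0" --pt "0.7 -0.2 1 0 0 0" --pt "0.5 -0.15 0.9 0 0 0" --pt "0.16 -0.04 0.6 0 0.0006 -0.0011"

```text
clock: 23.15
position: [0.5537, 0.1204, 0.2935]
tool_rot: [3.138, -0.522, 1.329]
force: [0.8, -0.6, -5.1]
grip_width: 0.0476
```

move_arm --pt "0 0 0.4 0 0 0" --pt "0 0 0.2 0 0 0" --pt "0 0 0 0 0 0"

```text
clock: 23.45
position: [0.5561, 0.1242, 0.2806]
tool_rot: [3.139, -0.522, 1.323]
force: [0.3, 0.1, -5.5]
grip_width: 0.0476
```

```bash
python3 - <<'E'
from h import *
shot('wrist','w19'); shot('side','d19'); shot('scene','s19')
o=bot.observe(); print(o['force'],o['moment']);dbed(201.5,0,-15)
f=cv2.imread('pics/d19raw.png'); a=cv2.resize(f[140:280,140:280],(400,400),interpolation=cv2.INTER_CUBIC); g=cv2.imread('pics/s19raw.png'); b=cv2.resize(g[170:310,245:385],(400,400),interpolation=cv2.INTER_CUBIC); cv2.imwrite('pics/m19.png',np.hstack([a,b]))
E
```

```text
[ 0.65453213  0.03677799 -4.00530536] [-0.95542482  0.19845171  0.03370913]
bed coords tcp mm [202.   -0.6  90.5]
t 23.6 pos [0.5563 0.1239 0.2814] rpy [ 3.138 -0.523  1.323] F [ 0.7  0.  -4. ] w 0.0478
shift units(25mm): [-0.017 -0.03   4.222]  turn units(pi): [0.0005 0.0001 0.0012]  |turn| deg 0.2
```

View pics/w19.png

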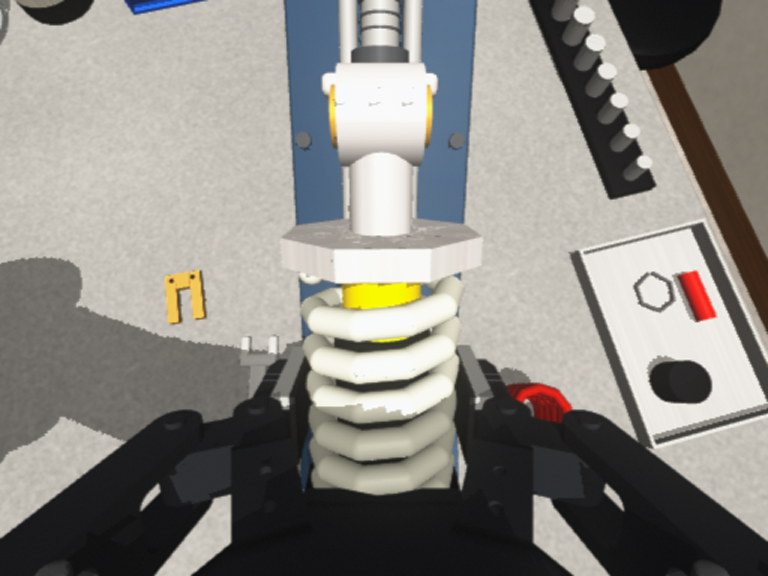

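View pics/m19.png

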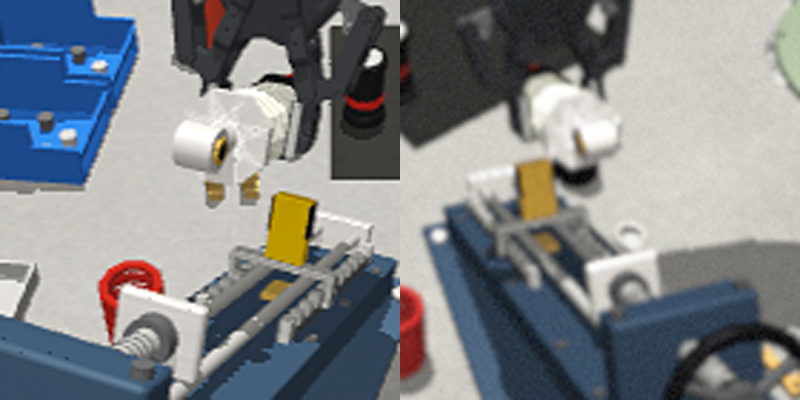

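```bash
python3 - <<'E'
from h import *
v=np.load('fit.npy'); B,R,_=bed(); off=v[7:16].reshape(3,3); o=bot.observe(); Rt=Rm(o['tool_rot'])
out=[]
for tag,n,c,x0,y0,s in [('d19','side',2,190,160,8),('s19','scene',1,285,190,8)]:
    f=cv2.imread(f'pics/{tag}raw.png'); cr=cv2.resize(f[y0:y0+50,x0:x0+50],None,fx=s,fy=s,interpolation=cv2.INTER_CUBIC)
    for X,col in [((96,0,-18),(0,255,0)),((49,27,-18),(255,0,255)),((49,-27,-18),(255,0,255)),((49,0,-45),(255,0,255)),((49,0,9),(255,0,255))]:
        p=(proj(n,o['position']+Rt@np.array(X)/1000+off[c])-[x0,y0]+.5)*s
        cv2.circle(cr,tuple(np.round(p).astype(int)),4,col,-1); print(tag,X,p.round())
    out.append(cr)
cv2.imwrite('pics/m19b.png',np.hstack(out))
E
```

```text
d19 (96, 0, -18) [135. 255.]
d19 (49, 27, -18) [114. 189.]
d19 (49, -27, -18) [351. 247.]
d19 (49, 0, -45) [251.  92.]
d19 (49, 0, 9) [212. 341.]
s19 (96, 0, -18) [255. 243.]
s19 (49, 27, -18) [ 95. 218.]
s19 (49, -27, -18) [289. 176.]
s19 (49, 0, -45) [180.  98.]
s19 (49, 0, 9) [205. 294.]
```

View pics/m19b.png

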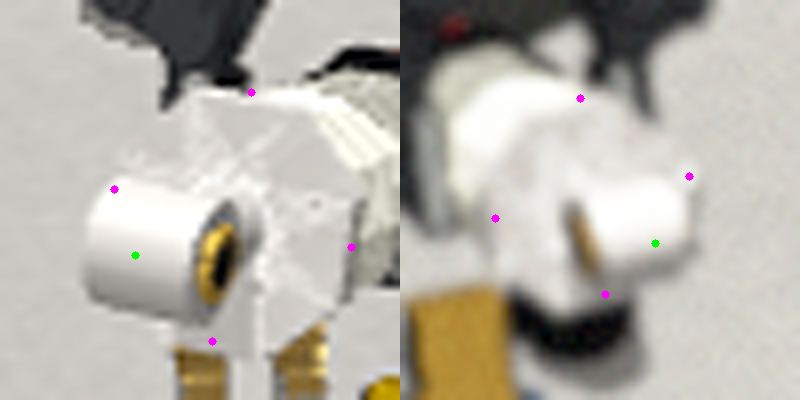

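move_arm --pt "-0.1 -0.03 0.5 0 0 0.001" --pt "0 0 0.8 0 0 0" --pt "0 0 0.8 0 0 0" --pt "0 0 0.6 0 0 0" --pt "0 0 0.4 0 0 0"

```text
clock: 24.1
position: [0.5641, 0.1609, 0.2112]
tool_rot: [-3.141, -0.523, 1.32]
force: [-0.3, -0.8, -5.3]
grip_width: 0.0477
```

move_arm --pt "0 0 0.2 0 0 0" --pt "0 0 0.1 0 0 0" --pt "0 0 0 0 0 0"

```text
clock: 24.4
position: [0.5654, 0.1639, 0.2062]
tool_rot: [3.14, -0.523, 1.32]
force: [-0.2, -0.8, -4.6]
grip_width: 0.0478
```

```bash
python3 - <<'E'
from h import *
shot('wrist','w20'); shot('side','d20'); shot('scene','s20')
o=bot.observe(); print(o['force'],o['moment']);dbed(199.5,0,-15)
f=cv2.imread('pics/d20raw.png'); a=cv2.resize(f[150:270,150:270],(400,400),interpolation=cv2.INTER_CUBIC); g=cv2.imread('pics/s20raw.png'); b=cv2.resize(g[190:310,265:385],(400,400),interpolation=cv2.INTER_CUBIC); cv2.imwrite('pics/m20.png',np.hstack([a,b]))
E
```

```text
[-0.36388849  0.28252961 -3.78519704] [-0.9882122   0.26579312  0.01499863]
bed coords tcp mm [200.    0.4   5.3]
t 24.55 pos [0.5656 0.1638 0.2066] rpy [ 3.14  -0.524  1.32 ] F [-0.4  0.3 -3.8] w 0.0476
shift units(25mm): [-0.02   0.014  0.812]  turn units(pi): [ 0.0004 -0.      0.0004]  |turn| deg 0.1
```

View pics/m20.png

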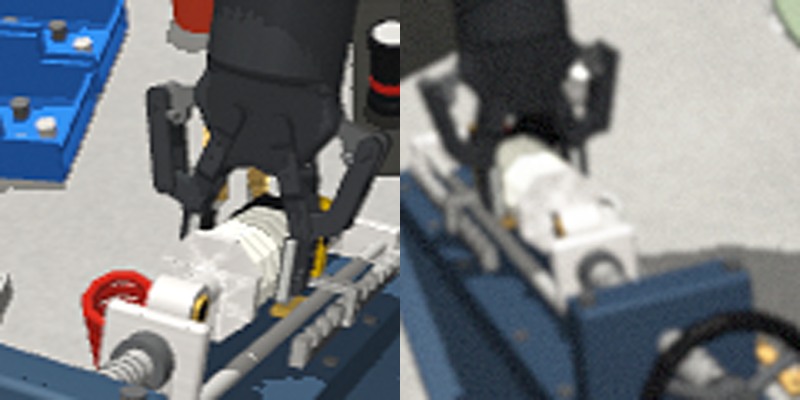

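View pics/w20.png

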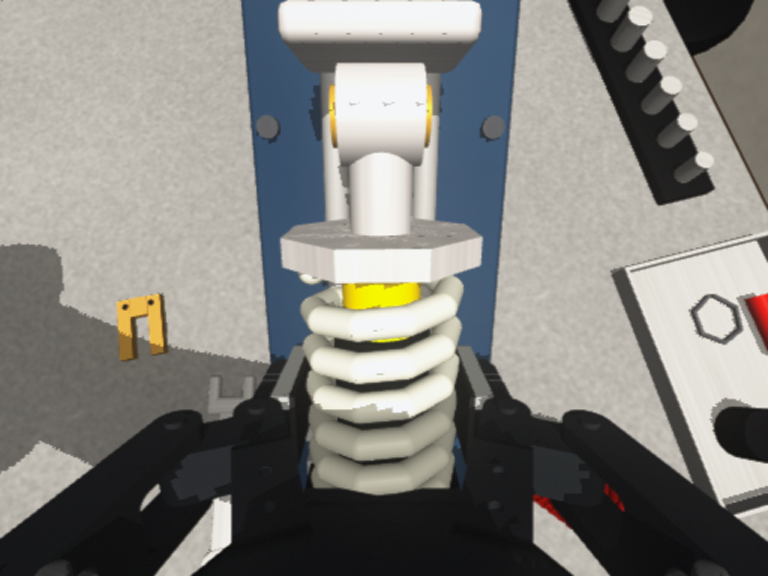

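move_arm --pt "-0.02 0.01 0.2 0 0 0" --pt "0 0 0.15 0 0 0" --pt "0 0 0.1 0 0 0"

```text
clock: 24.85
position: [0.5667, 0.1693, 0.1956]
tool_rot: [3.141, -0.523, 1.32]
force: [0.3, 0.0, -5.0]
grip_width: 0.048
```

move_arm --pt "0 0 0.06 0 0 0" --pt "0 0 0.06 0 0 0"

```text
clock: 25.05
position: [0.5673, 0.1705, 0.1933]
tool_rot: [3.141, -0.523, 1.32]
force: [0.3, 0.1, -4.1]
grip_width: 0.0475
```

move_arm --pt "0 0 0.05 0 0 0" --pt "0 0 0.05 0 0 0"

```text
clock: 25.25
position: [0.5676, 0.1717, 0.1912]
tool_rot: [3.141, -0.523, 1.32]
force: [-0.7, -0.2, -4.7]
grip_width: 0.0479
```

```bash
python3 - <<'E'
from h import *
dbed(197.5,0,-15); B,R,_=bed(); print('F bed',R.T@bot.observe()['force'])
E
```

```text
bed coords tcp mm [199.4   0.4 -12.1]
t 25.25 pos [0.5676 0.1717 0.1912] rpy [ 3.141 -0.523  1.32 ] F [-0.7 -0.2 -4.7] w 0.0479
shift units(25mm): [-0.077  0.016  0.117]  turn units(pi): [0.0001 0.0001 0.0004]  |turn| deg 0.1
F bed [-2.63684194  0.59038868 -3.88887009]
```

move_arm --pt "0 0 0.04 0 0 0" --pt "0 0 0.04 0 0 0"

```text
clock: 25.45
position: [0.5678, 0.1724, 0.1902]
tool_rot: [3.14, -0.524, 1.32]
force: [-13.1, -11.2, 19.6]
grip_width: 0.0478
```

move_arm --pt "0 0 0.04 0 0 0" --pt "0 0 0.0 0 0 0"

```text
clock: 25.65
position: [0.5679, 0.1724, 0.1901]
tool_rot: [3.14, -0.525, 1.32]
force: [-14.9, -12.0, 23.1]
grip_width: 0.0476
```

move_arm --pt "0 0 0.04 0 0 0" --pt "0 0 0.0 0 0 0"

```text
clock: 25.85
position: [0.568, 0.1725, 0.1899]
tool_rot: [3.14, -0.525, 1.32]
force: [-22.9, -16.7, 36.7]
grip_width: 0.0475
```

move_arm --pt "0 -0.02 -0.06 0 0 0" --pt "0 0 -0.03 0 0 0" --pt "0 0 0 0 0 0"

```text
clock: 26.15
position: [0.5674, 0.1725, 0.1901]
tool_rot: [3.14, -0.524, 1.32]
force: [-5.1, -5.3, 5.8]
grip_width: 0.0476
```

```bash
python3 - <<'E'
from h import *
dbed(197.5,0,-15); B,R,_=bed(); print('F bed',R.T@bot.observe()['force'])
E
```

```text
bed coords tcp mm [199.5   0.7 -13.4]
t 26.15 pos [0.5674 0.1725 0.1901] rpy [ 3.14  -0.524  1.32 ] F [-5.1 -5.3  5.8] w 0.0476
shift units(25mm): [-0.079  0.029  0.063]  turn units(pi): [0.0003 0.     0.0004]  |turn| deg 0.1
F bed [-2.60914482  3.58877334  8.18366054]
```

move_arm --pt "-0.04 0 0 0 0 0" --pt "-0.03 0 0 0 0 0"

```text
clock: 26.35
position: [0.5672, 0.1721, 0.1897]
tool_rot: [3.14, -0.525, 1.321]
force: [-4.1, 1.6, 10.5]
grip_width: 0.0479
```

```bash
cat > fb.py <<'E'
from h import *
dbed(197.5,0,-15); B,R,_=bed(); print('F bed',(R.T@bot.observe()['force']).round(1))
E
python3 fb.py
```

```text
bed coords tcp mm [198.8   0.9 -13.6]
t 26.35 pos [0.5672 0.1721 0.1897] rpy [ 3.14  -0.525  1.321] F [-4.1  1.6 10.5] w 0.0479
shift units(25mm): [-0.053  0.034  0.057]  turn units(pi): [ 0.0001 -0.0005  0.0006]  |turn| deg 0.1
F bed [5.7 4.3 8.8]
```

move_arm --pt "-0.02 0 -0.02 0 0 0" --pt "-0.02 0 0 0 0 0"

```text
clock: 26.55
position: [0.5667, 0.1711, 0.1892]
tool_rot: [3.141, -0.525, 1.321]
force: [-1.1, 5.6, 5.4]
grip_width: 0.0477
```

```bash
python3 fb.py
```

```text
bed coords tcp mm [197.7   1.  -13.4]
t 26.55 pos [0.5667 0.1711 0.1892] rpy [ 3.141 -0.525  1.321] F [-1.1  5.6  5.4] w 0.0477
shift units(25mm): [-0.007  0.041  0.063]  turn units(pi): [-0.0001 -0.0003  0.0006]  |turn| deg 0.1
F bed [7.2 2.5 2.2]
```

move_arm --pt "-0.03 0 -0.02 0 0 0" --pt "-0.02 0 0 0 0 0"

```text
clock: 26.75
position: [0.5665, 0.1706, 0.1892]
tool_rot: [3.141, -0.526, 1.322]
force: [2.1, 11.4, 4.5]
grip_width: 0.0479
```

```bash
python3 fb.py; python3 - <<'E'
from h import *
shot('wrist','w21'); shot('side','d21'); shot('scene','s21')
f=cv2.imread('pics/d21raw.png'); crop(f,180,160,90,75,8,'pics/d21a.png')
E
```

```text
bed coords tcp mm [197.2   1.1 -13.2]
t 26.75 pos [0.5665 0.1706 0.1892] rpy [ 3.141 -0.526  1.322] F [ 2.1 11.4  4.5] w 0.0479
shift units(25mm): [0.013 0.045 0.073]  turn units(pi): [-0.0002 -0.0006  0.0008]  |turn| deg 0.2
F bed [12.3  0.8 -1.9]
```

View pics/d21a.png

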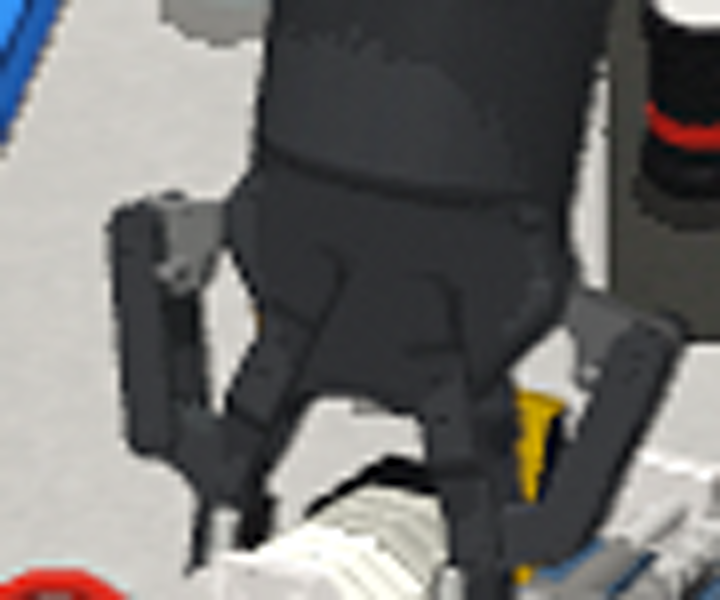

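View pics/w21.png

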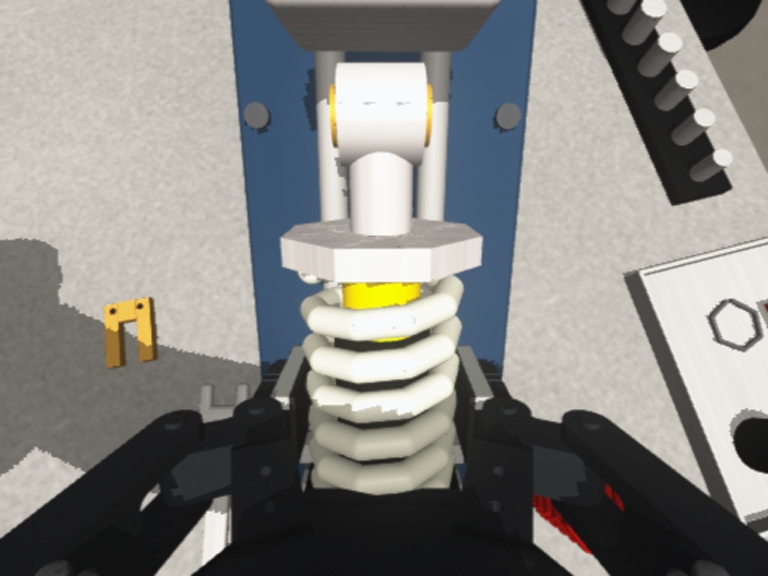

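move_arm --pt "0.02 0 0.04 0 0 0" --pt "0.01 0 0 0 0 0"

```text
clock: 27.1
position: [0.5668, 0.1709, 0.1889]
tool_rot: [3.14, -0.525, 1.321]
force: [-2.9, 3.4, 10.1]
grip_width: 0.0481
```

```bash
python3 fb.py
```

```text
bed coords tcp mm [197.4   0.9 -13.6]
t 27.1 pos [0.5668 0.1709 0.1889] rpy [ 3.14  -0.525  1.321] F [-2.9  3.4 10.1] w 0.0481
shift units(25mm): [0.005 0.036 0.056]  turn units(pi): [ 0.0001 -0.0005  0.0006]  |turn| deg 0.1
F bed [7.2 3.7 7.4]
```

Resting on rods with light stop contact. Release.

move_arm --pt "0 0 0 0 0 0" --pt "0 0 0 0 0 0" --pt "0 0 0 0 0 0" --pt "0 0 0 0 0 0" --claw -0.55

```text
clock: 27.5
position: [0.5666, 0.1698, 0.188]
tool_rot: [3.141, -0.523, 1.32]
force: [0.1, -1.2, -0.3]
grip_width: 0.0664
```

```bash
python3 fb.py; python3 - <<'E'
from h import *
shot('wrist','w22')
E
```

```text
bed coords tcp mm [196.    0.8 -13.8]
t 27.5 pos [0.5666 0.1698 0.188 ] rpy [ 3.141 -0.523  1.32 ] F [ 0.1 -1.2 -0.3] w 0.0664
shift units(25mm): [0.061 0.034 0.047]  turn units(pi): [0.0001 0.0002 0.0004]  |turn| deg 0.1
F bed [-1.1 -0.4  0.3]
```

View pics/w22.png

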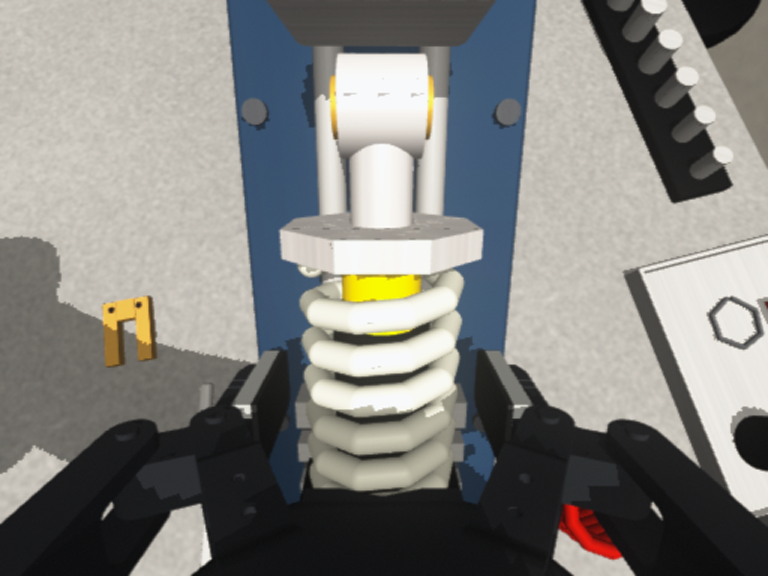

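move_arm --pt "0 0 -0.2 0 0 0" --pt "0 0 -0.6 0 0 0" --pt "0 0 -1 0 0 0" --pt "0 0 -1 0 0 0" --pt "0 0 -1 0 0 0"

```text
clock: 28.05
position: [0.5544, 0.1226, 0.2723]
tool_rot: [3.14, -0.523, 1.32]
force: [0.4, -0.2, -0.3]
grip_width: 0.0662
```

move_arm --pt "0 0 -1 0 0 0" --pt "0 0 -1 0 0 0" --pt "-0.5 0 -1 0 0 0" --pt "-0.5 0 -0.5 0 0 0" --pt "0 0 0 0 0 0"

```text
clock: 28.55
position: [0.5382, 0.0578, 0.3348]
tool_rot: [3.139, -0.523, 1.318]
force: [-1.0, 0.2, -0.8]
grip_width: 0.0662
```

```bash
python3 - <<'E'
from h import *
shot('wrist','w23'); shot('side','d23'); shot('scene','s23')
f=cv2.imread('pics/d23raw.png'); a=cv2.resize(f[150:270,150:270],(400,400),interpolation=cv2.INTER_CUBIC); g=cv2.imread('pics/s23raw.png'); b=cv2.resize(g[190:310,245:365],(400,400),interpolation=cv2.INTER_CUBIC); cv2.imwrite('pics/m23.png',np.hstack([a,b]))
v=np.load('fit.npy'); B,R,_=bed(); off=v[7:16].reshape(3,3)
out=[]
for tag,n,c,x0,y0,s in [('d23','side',2,195,190,8),('s23','scene',1,275,205,8)]:
    f=cv2.imread(f'pics/{tag}raw.png'); cr=cv2.resize(f[y0:y0+50,x0:x0+50],None,fx=s,fy=s,interpolation=cv2.INTER_CUBIC)
    for X,col in [((290,0,0),(0,255,0)),((100,15,35),(255,0,255)),((100,-15,35),(255,0,255)),((86,15,35),(255,0,255)),((86,-15,35),(255,0,255)),((301,26,22),(255,0,0)),((301,-26,22),(255,0,0))]:
        p=(proj(n,B+R@np.array(X)/1000+off[c])-[x0,y0]+.5)*s
        cv2.circle(cr,tuple(np.round(p).astype(int)),3,col,-1)
    out.append(cr)
cv2.imwrite('pics/m23b.png',np.hstack(out))
E
```

```text
(no output)
```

View pics/w23.png

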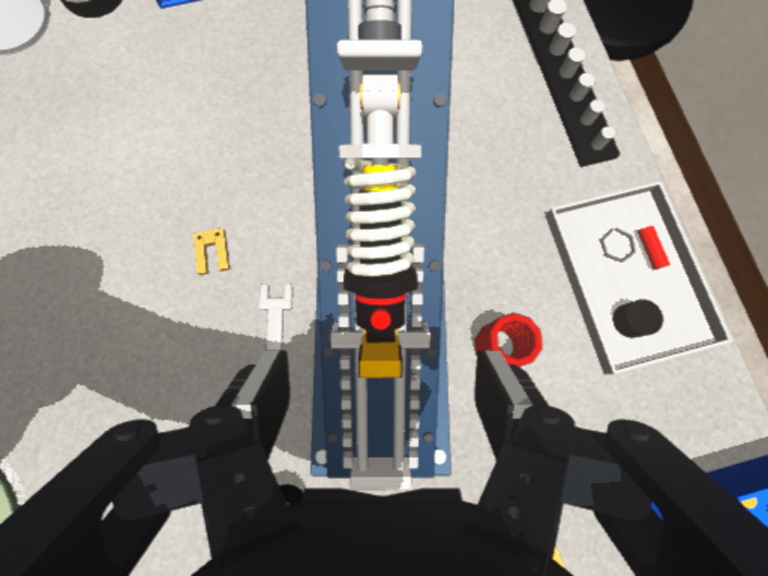

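View pics/m23.png

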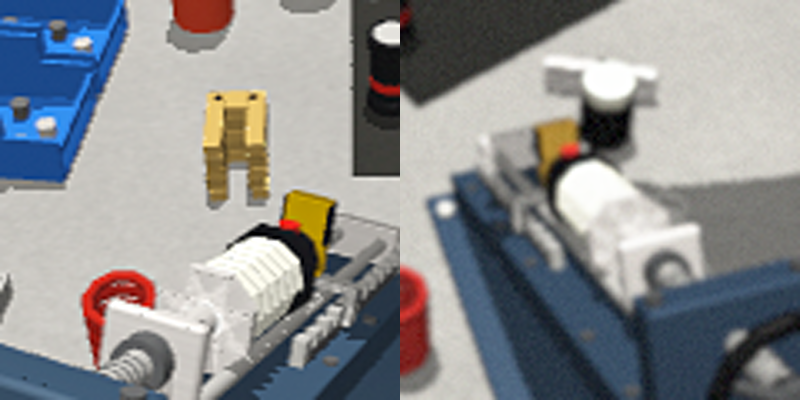

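View pics/m23b.png

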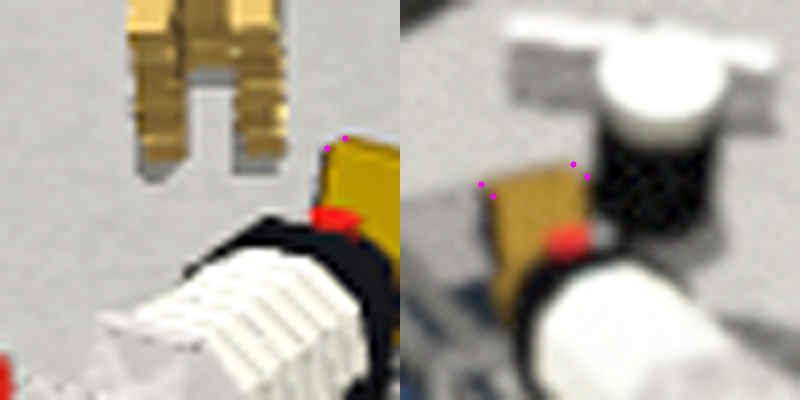

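View pics/d23.png

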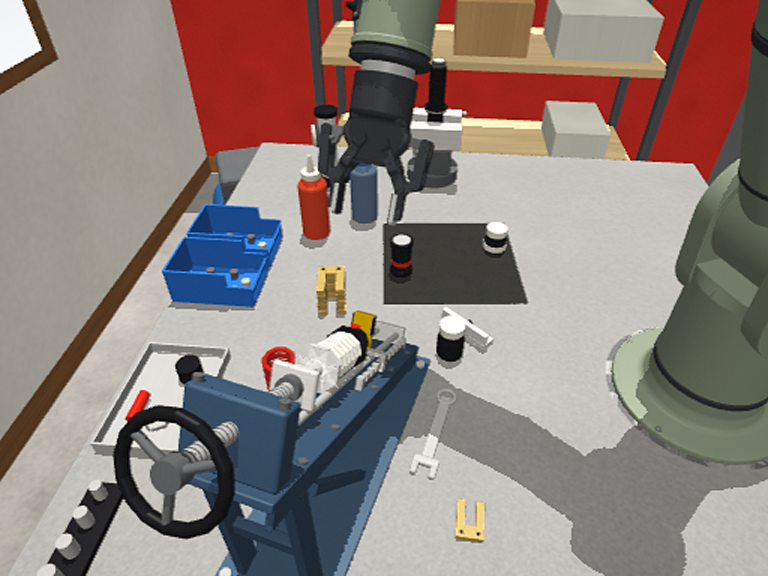

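```bash
python3 - <<'E'
from h import *
f=cv2.imread('pics/w23raw.png'); crop(f,210,20,90,240,3,'pics/w23a.png'); crop(f,215,170,80,90,8,'pics/w23b.png')
c=ld('w23'); B,R,_=bed()
for n,X in dict(head=(290,0,0),foot=(100,0,0),postUL=(100,15,35),postUR=(100,-15,35),pressTL=(301,26,22)).items(): print(n,proj(None,B+R@(np.array(X)+[3.5,0,2])/1000,c).round(1))
E
```

```text
head [253.1  51.6]
foot [253.4 227.1]
postUL [239.4 240.6]
postUR [267.4 240.5]
pressTL [224.5  34. ]
```

View pics/w23b.png

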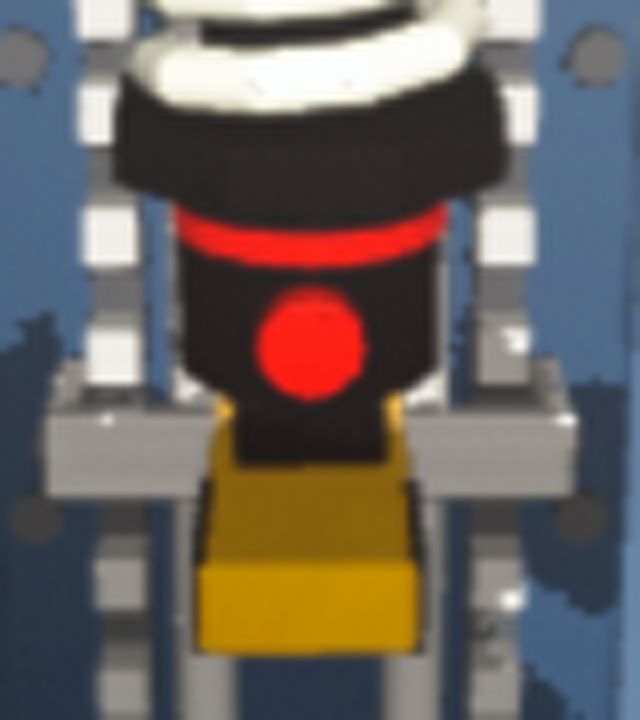

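View pics/w23a.png

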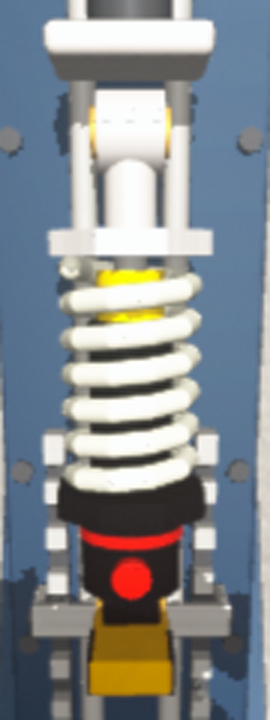

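```bash
python3 -c "
from workcell import workorder,bot
print(workorder.job_done(), bot.observe()['clock'])"
```

```text
the job is handed in; nothing more can be done
the job is handed in; nothing more can be done
```

The job is done and handed in, after about 29 s of the 66 s allowed; the hand-in gives no verdict.

- **Spring plate:** It was taken off the bed and lowered onto the pile until contact was felt. The pictures after release show it flat and square on the pile.
- **Tail stop:** It was lifted about 15 mm out of its notch and moved five notches (100 mm) uphill. I estimated the gap to the press plate at 301 mm before the move and about 201 mm after, so one notch higher would be too short for the 190 mm shock. Overlays in both fixed cameras matched a fully seated stop.
- **Shock:** It was laid on the rods, slid downhill until light contact with the stop was felt, and released without moving noticeably. The last pictures show the red-adjuster end against the post, the shock in line and centred, and the silver end clear of the press plate. The gripper was touching nothing.

**Where checks disagreed:**
- The wrist camera and arm placed things about 2–4 mm differently from the fixed cameras, both along the bed and in height. I settled those distances by touch.
- The pile top was at about 45 mm by contact, against 40.5 mm from the pictures.

In the pictures no bystander or the press plate was visibly disturbed, though I did not measure how far any of them moved.

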